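Pin the end panel to the glass shelf's bracket

ROBOT

A 7-joint arm with a two-finger parallel gripper is mounted at the origin on the work surface. World frame = base frame: x ahead of the robot, y to its left, z up, the work surface at z = 0. Lengths are in m, angles in rad, forces in N, time in s.
With the tool pointing down it reaches from about 0.425 to 0.925 m from the base axis. Payload 6.8 kg.
Tool frame: the origin (TCP) lies at the very end of the fingers, on their centre line; the grasp point (between the pads) lies 19 mm behind it (r.grip_depth is the distance from the TCP to the grasp point, in m); z points along the fingers, y is the direction in which the jaws open and shut (so a half turn about z gives the same grasp; the last joint's range is limited). The gripper opens to 85 mm and grips with 20 to 120 N. Pads are 22 mm wide; open, the fingers measure 114 mm over their backs; the gripper's body (76 mm by 85 mm) begins 54 mm behind the grasp point. The pads swing forward as they close: fully open they stand 13 mm farther back than shut.
Start: joints at [-1.324, 0.477, 0.022, 1.555, -0.011, 1.109, -0.083], TCP at [0.234, 0.633, 0.193] pointing down, gripper open.
Joint ranges: [-2.96, 2.96], [-0.34, 2.1], [-1.41, 1.46], [0.24, 2.44], [-1.37, 4.51], [0.17, 1.92], [-2.96, 2.96]. Speed limits (rad/s): [2.39, 2.39, 3.14, 3.14, 3.14, 3.14, 3.14].

INTERFACE

Orientations are given as a rotation vector (axis times angle).
In Python, from bench import status, eyes, workorder, spotter, r gives the robot as it stands.
- The arm moves only by the tool drive_tool, never from a script. Its argument "commands" is a list of rows, each an object of numbers: "rx", "ry", "rz": the turn, a rotation vector about the world's x, y, z normalised to -1 to 1, where 1 is 8 degrees; "tx", "ty", "tz": the shift along the world's x, y, z normalised to -1 to 1, where 1 is 20 mm; "grip": the closure, from -1 (fully open) to 1 (shut). A call has 1 to 10 rows; each row shifts and turns the commanded pose from where the row before left it; what a row does not reach is not made up. A row lasts 1/8 s, in which the tool goes at most 62.5 mm and 10.7 degrees, less where a joint would pass 70% of its speed; a pose out of reach is approached as far as the arm can. A call with a number of a shift or a turn outside -1 to 1 is refused whole. A call with a gripper value outside its range is refused whole. The fingers move at their own pace and stop on an object; "grip_force" is the grip in N (left out, the last holds). Time passes only in rows, so rows that do not move let the fingers close. It gives the time, the measured TCP pose, the force and the opening at its end, in the units of the state.
- status.get_obs(): the state, without advancing time (a new reading comes with each control period).
- eyes.grab_frame(name): name is "scene" or "top"; returns a dict with "frame" (480x640x3 uint8, blue, green, red), "range_z" (480x640 float32, m along the optical axis (not along the pixel's ray), 0 where there is no reading), "fx", "fy", "cx", "cy" (pixels), "T" (4x4, takes a point from camera to world coordinates). Camera axes: x right, y down, z forward; pixel columns grow to the right and rows downward; lengths in m; the calibration is good to about 2 mm. A picture is of the moment at which its call begins.
- workorder.hand_in(): hands the job in, once; it reports no verdict.
Trained networks look in the newest picture that a camera, given by its name, has taken for a name from the list of things; names that differ only in an ending like _2 or _b are one class to them, and where a whole thing is asked for, a point or a joint stands for the part that bears it (a point fixed in the world has none). Each returns a list of dicts, best first, with "confidence" (0 to 1); they miss things now and then, are a little off and sometimes report something else, mostly with a low value. They report only what shows in the picture. A call takes as long as a camera call. They do not tell look-alikes from the thing itself.
- spotter.boxes_of(camera, target): "position" ([column, row] as shares, 0 to 1, of the picture: columns of its width, rows of its height, amid what is visible of it).
- spotter.masks_of(camera, target): "mask" (480x640 bool, what is visible of it) and "position" ([column, row] as shares, 0 to 1, of the picture: columns of its width, rows of its height, amid what is visible of it).
The state is a dict: "clock": time; "joints": joint angles; "qvel": joint speeds; "tau": joint torques, N m; "tcp_pos": TCP position; "orientation": TCP orientation; "contact_force": force on the tool from outside, world axes, zero at the start; "moment": the same for the moment, N m; "grip_width": finger opening in m.
Only numpy, scipy, OpenCV 4.12 (cv2) and the standard library are available. Lean on these libraries where they do the work, as an engineer would, in place of code of your own. Each camera call takes 0.05 s, during which the arm holds its last target.

TASK

Fit the blue end panel to the steel bracket on the glass shelf: take it out of the letter rack, slide it upright, edge first, fully down into the bracket's slot with its yellow ear over the brass bushing, and let go of it. Then take the red-headed pin from the key tray, thread it straight down, foot first, through the ear and on through the bushing, and finish still holding it upright there, its foot showing below the bushing but clear of the base plate, so that I can tighten the set screw. Leave the lunch box, the ceramic cat and the tyre gauge where they are.

Things in the scene. Friction and masses are not known exactly. Their poses are not given: they have to be found in the camera images.
- bracket: Fixed steel bracket on the glass shelf (glass top is 10 mm above the work surface). Origin: on the glass under the slot's centre; z up, y along the slot. Base plate 60 (x) x 176 mm (y -106 to +70), 8 mm thick. Slot open upward, 7 mm wide (x), 104 mm long (y), ends closed; floor z = 8 mm, walls 8 mm thick up to z = 40 mm, flared lips on them up to z = 49 mm (mouth 15 mm wide).
- bushing (a point): Centre of the top mouth of the bracket's brass bushing (bracket frame 0, -75, 56 mm): 34 mm square, z 42 to 56 mm, vertical through hole of 13 mm diameter, carried by a post at bracket y -92 to -104 mm. Between it and the base plate below are 34 mm of free air.
- panel: Loose blue panel, about 0.12 kg, upright in the rack. Origin: centre of lower edge; z up, y along its length. Plate 5.5 (x) x 100 (y) x 95 mm; lowest 4 mm only 4 mm thick and 95 mm long (lead-in). White grip strip on top: 12 mm thick (x), y -30 to +10, z 94 to 116 mm. Home in the bracket: origin at bracket (0, 0, 8 mm), same axes, play 1 mm across, 2 mm along.
- ear (a point): Centre of the top mouth of the vertical 15 mm hole in the panel's yellow ear (panel frame 0, -75, 92 mm). The ear is 8 mm thick, 36 mm wide and sticks out of the panel's -y end to y = -94 mm. With the panel home, its top is 100 mm above the glass and the hole lies over the bushing's.
- pin: Loose locking pin, about 0.08 kg, upright in the tray's socket. Origin: centre of its foot (lower end); z up along the pin. Steel shaft 10 mm in diameter, 115 mm long, foot tapered to 6 mm over the lowest 4 mm; above it a red round head 18 mm in diameter, 40 mm long (z 115 to 155 mm), to grip. The head does not pass the ear.
- head (a point): Middle of the pin's red head, 135 mm above its foot, on its axis.
- rack: Fixed dark wooden letter rack on the glass. Origin: centre of its underside; y along its slot. Base 70 x 120 x 8 mm; slot 9 mm wide, ends open, floor z = 8 mm, walls up to z = 42 mm. The panel starts centred in it, with the same axes.
- tray: Fixed teal silicone key tray on the glass. Origin: centre of its underside. 110 (x) x 150 (y) x 22 mm; at its centre a 34 mm square socket block up to z = 50 mm with a 12 mm hole, 45 mm deep (floor z = 5 mm), in which the pin starts.
- lunch_box: Purple plastic lunch box with lid and white clips, 114 x 177 x 58 mm, loose; origin: centre of its underside. Leave it alone.
- cat: White ceramic cat-shaped incense holder, about 64 mm across and 97 mm high, loose; origin: centre of its underside. Leave it alone.
- tyre_gauge: Black aluminium tyre gauge lying on the glass, about 22 x 130 (y) x 14 mm, loose; origin: centre of its underside. Leave it alone.
Things that resemble listed ones, but are neither listed nor needed, are in the scene too. What is meant by the pin is not purple, and is the smaller of those in its own colour.

How it is judged:
On the way, in this order (a step that is already met when the one before it is completed fails the run):
1. the panel stands fully down in the bracket's slot, its ear over the bushing, and the fingers have let go of it (x of panel in the frame of bracket between -0.003 and 0.003 m and y of panel in the frame of bracket between -0.004 and 0.004 m and z of panel in the frame of bracket below 0.011 m and angle between panel's own z axis and vertical below 0.08 rad and horizontal distance between ear and bushing below 0.007 m and contact force between the fingers and panel below 0.1 N), for 0.2 s.
2. the pin's foot has come down through the ear (x of panel in the frame of bracket between -0.003 and 0.003 m and y of panel in the frame of bracket between -0.004 and 0.004 m and z of panel in the frame of bracket below 0.011 m and angle between panel's own z axis and vertical below 0.08 rad and horizontal distance between ear and bushing below 0.007 m and angle between pin's own z axis and vertical below 0.1 rad and horizontal distance between pin and ear below 0.0065 m and z of pin in the frame of bracket between 0.012 and 0.09 m), for 0.02 s.
At the end, for the whole second after the job is handed in: Panel fully down in the slot (3 mm in height and across, 4 mm along, 0.08 rad), untouched by the fingers; pin upright within 0.1 rad through ear and bushing, foot over 2 mm below the bushing and over 3 mm above the base plate, gripped (over 1 N) and still (under 0.02 m/s) (x of panel in the frame of bracket between -0.003 and 0.003 m and y of panel in the frame of bracket between -0.004 and 0.004 m and z of panel in the frame of bracket below 0.011 m and angle between panel's own z axis and vertical below 0.08 rad and horizontal distance between ear and bushing below 0.007 m and angle between pin's own z axis and vertical below 0.1 rad and horizontal distance between pin and ear below 0.0065 m and horizontal distance between pin and bushing below 0.005 m and z of pin in the frame of bracket between 0.011 and 0.04 m and contact force between the fingers and pin above 1 N and contact force between the fingers and panel below 0.5 N and linear speed of pin below 0.02 m/s); the arm keeps its last pose, push and grip.
It fails at once if the lunch box is pushed more than 15 mm or tipped (distance of lunch_box from where it was at the start of the episode above 0.015 m or angle between lunch_box's own z axis and vertical above 0.3 rad).
It fails at once if the ceramic cat is pushed more than 15 mm or tipped (distance of cat from where it was at the start of the episode above 0.015 m or angle between cat's own z axis and vertical above 0.3 rad).
It fails at once if the tyre gauge is pushed more than 15 mm or tipped (distance of tyre_gauge from where it was at the start of the episode above 0.015 m or angle between tyre_gauge's own z axis and vertical above 0.3 rad).
It also fails if it takes over 66 s, if anything falls off the work surface, if the arm or the gripper's body presses on something with over 40 N, if the wrist force passes 120 N, or if a joint passes its speed limit or range.

## Working session

There is one attempt and no reset: what is moved stays moved. The work goes in short steps, Python scripts to look and compute and a tool call to move; the robot and the scene stay as the last step left them, time stands still between calls to the robot, and variables do not carry over. Pictures are saved under pics/ and viewed, and the job is handed in when it is done.

Besides the shell and the picture viewer there is one more tool, called as name([rows], argument=value, ...), one row to a line, values as JSON. drive_tool: Moves the arm, as the interface text tells. Scaled input: -1 to 1 covers 20 mm each way for a shift and 8 degrees each way for a turn. Its arguments: {"type":"object","properties":{"commands":{"type":"array","items":{"type":"object","properties":{"rx":{"type":"number"},"ry":{"type":"number"},"rz":{"type":"number"},"tx":{"type":"number"},"ty":{"type":"number"},"tz":{"type":"number"},"grip":{"type":"number"}}}},"grip_force":{"type":"number"}},"required":["commands"]}

```bash
ls; mkdir -p pics; python3 - <<'E'
from bench import status, eyes, workorder, spotter, r
import cv2,numpy as np
print(status.get_obs())
for n in ("scene","top"):
    f=eyes.grab_frame(n); cv2.imwrite(f"pics/{n}0.png",f["frame"]); np.savez(f"{n}0.npz",**f)
    print(n,f["fx"],f["fy"],f["cx"],f["cy"],f["T"].round(4).tolist())
    for t in ("bracket","panel","pin","rack","tray","lunch_box","cat","tyre_gauge"):
        for m in spotter.boxes_of(n,t): print(t,round(m["confidence"],2),(np.array(m["position"])*[640,480]).round())
E
```

```text
pics
{'clock': 0.0, 'joints': array([-1.32408143,  0.47779641,  0.02233724,  1.55645709, -0.01153162,
        1.10931215, -0.08309847]), 'qvel': array([-0.00127626, -0.0014608 , -0.00066845, -0.00035869,  0.00127548,
        0.0027163 , -0.00084859]), 'tau': array([ 6.01403517e-04, -5.96453762e+01,  1.60857640e+00, -2.81193280e+01,
        1.25494946e-02,  9.35210672e-03,  1.87404157e-05]), 'tcp_pos': array([0.23428149, 0.63232201, 0.19182583]), 'orientation': array([-5.54366836e-01, -3.09207032e+00,  2.87798523e-03]), 'contact_force': array([-0.0012369 ,  0.0418345 ,  0.87668338]), 'moment': array([-0.01781807,  0.0158125 ,  0.00141902]), 'grip_width': 0.08548773348862064}
scene 462.16007804885993 462.16007804885993 322.0721504674633 238.56780750533082 [[0.5223, 0.6967, -0.4918, 0.9814], [0.8526, -0.4365, 0.2872, -0.2747], [-0.0146, -0.5693, -0.822, 0.8487], [0.0, 0.0, 0.0, 1.0]]
bracket 0.71 [331. 284.]
panel 0.57 [412. 173.]
pin 0.97 [144. 204.]
pin 0.83 [180. 209.]
pin 0.79 [181. 286.]
tray 0.96 [199. 319.]
tray 0.37 [413. 194.]
lunch_box 0.65 [495. 263.]
cat 0.69 [247. 421.]
tyre_gauge 0.85 [312. 216.]
top 595.2807238629601 595.2807238629601 319.2635207865412 233.6742801620817 [[-0.0149, -0.9987, 0.0495, 0.4441], [-0.9997, 0.0139, -0.0194, 0.0108], [0.0187, -0.0497, -0.9986, 1.2714], [0.0, 0.0, 0.0, 1.0]]
bracket 0.64 [463. 230.]
bracket 0.58 [320. 194.]
panel 0.92 [206. 252.]
panel 0.43 [464. 228.]
pin 0.89 [465. 342.]
pin 0.66 [465. 228.]
pin 0.55 [432. 326.]
rack 0.64 [181. 246.]
lunch_box 0.93 [181. 123.]
cat 0.91 [449. 121.]
tyre_gauge 0.76 [300. 276.]
```

View pics/scene0.png

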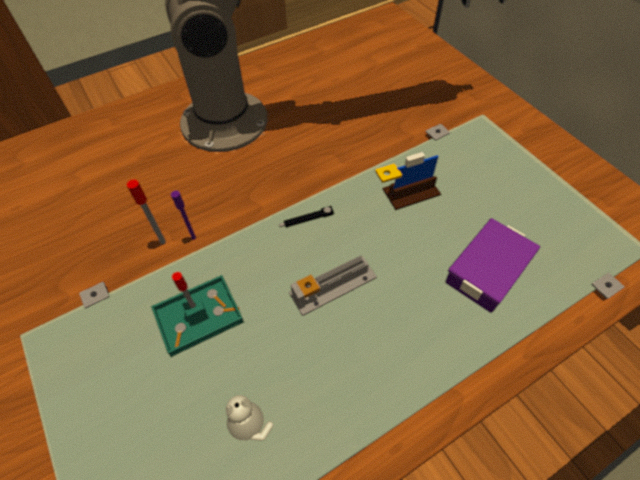

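View pics/top0.png

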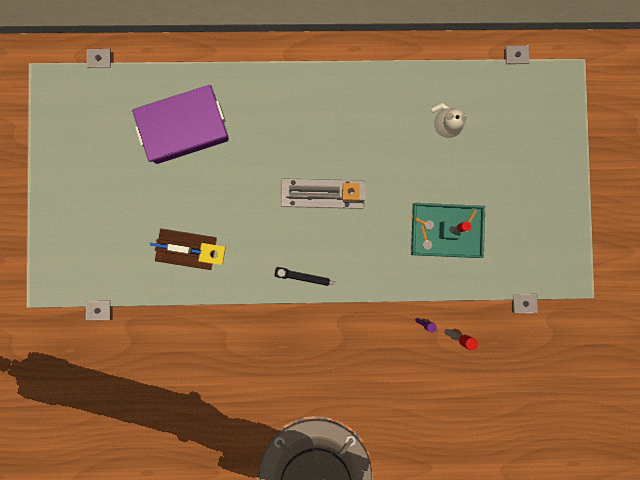

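Red/pin candidates in the scene view: (181,286) red-headed in the teal tray, (144,204) larger red one off the glass, and (180,209) purple. The one in the tray fits because it is red and the smaller red one. I'll confirm it in enlarged crops.

```bash
python3 - <<'E'
import cv2,numpy as np
s=cv2.imread("pics/scene0.png");t=cv2.imread("pics/top0.png")
a=cv2.resize(s[170:360,110:310],(800,600)[:1]*1+(600,) if 0 else (630,600),interpolation=cv2.INTER_CUBIC)
cv2.imwrite("pics/c_pin.png",a)
cv2.imwrite("pics/c_br.png",cv2.resize(t[165:225,270:375],None,fx=7.5,fy=7.5,interpolation=cv2.INTER_CUBIC))
cv2.imwrite("pics/c_pa.png",cv2.resize(t[215:285,140:240],None,fx=8,fy=8,interpolation=cv2.INTER_CUBIC))
cv2.imwrite("pics/c_tr.png",cv2.resize(t[195:265,405:495],None,fx=8,fy=8,interpolation=cv2.INTER_CUBIC))
E
```

```text
(no output)
```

View pics/c_pin.png

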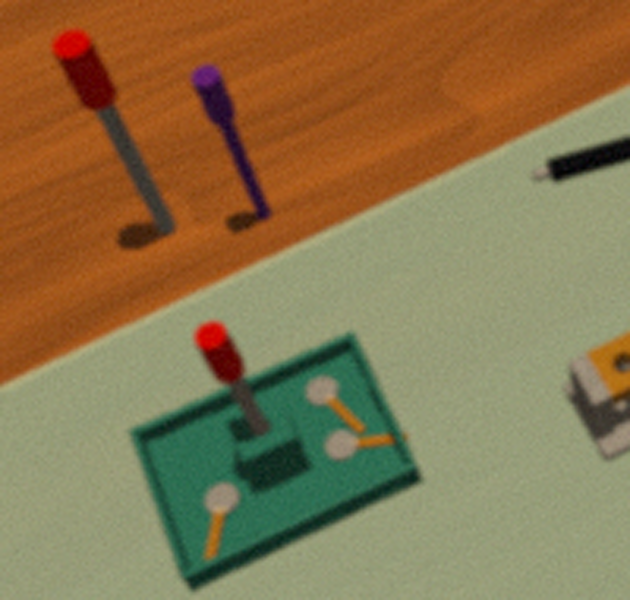

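View pics/c_br.png

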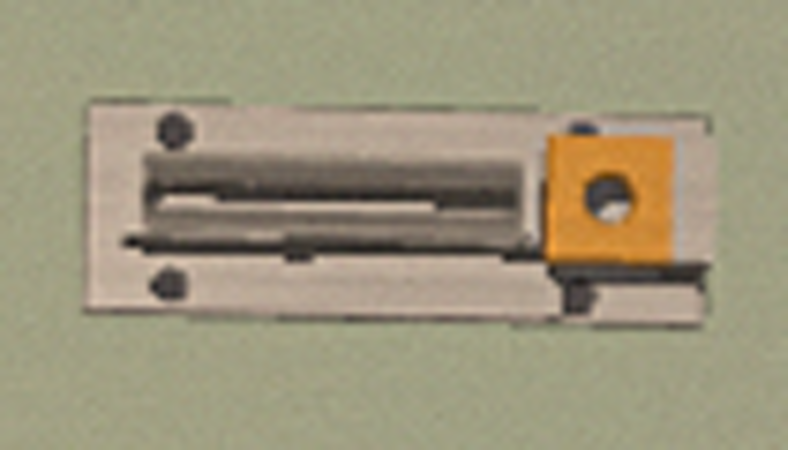

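View pics/c_pa.png

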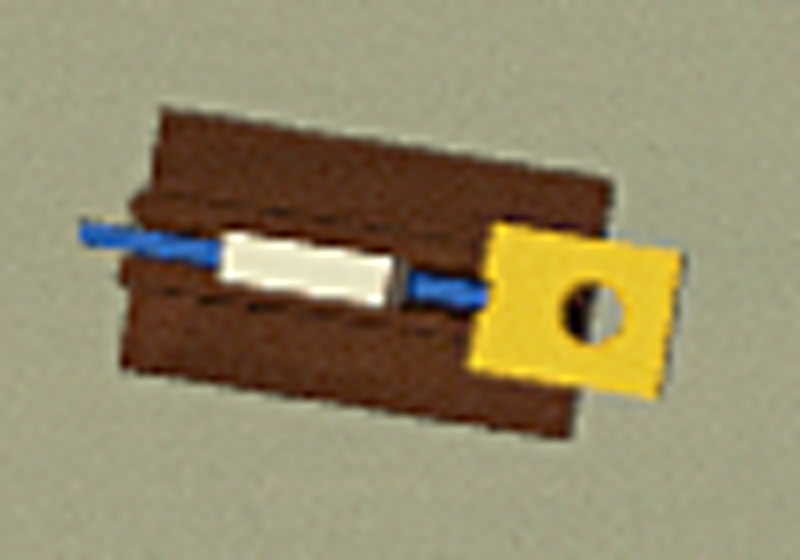

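View pics/c_tr.png

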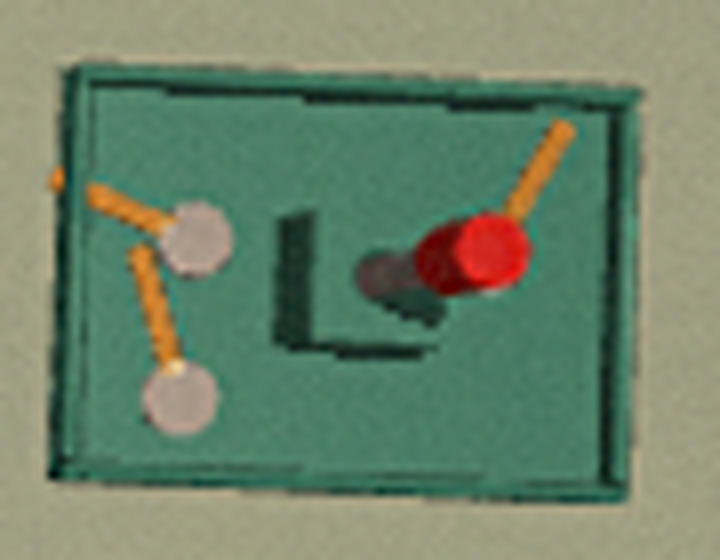

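The crops confirm that the tray pin, scene (181,286) and top (466,226), is the smaller red one. Next I'll measure the poses from both cameras.

```bash
cat > h.py <<'E'
import cv2,numpy as np
def ray(f,u,v,z):
    T=f["T"]; d=T[:3,:3]@np.array([(u-f["cx"])/f["fx"],(v-f["cy"])/f["fy"],1]); o=T[:3,3]
    return (o+d*(z-o[2])/d[2])
def load(n): 
    d=np.load(n); return {k:d[k] for k in d}
def top_face(f,mask,z,tol=0.006):
    # pixels of a mask whose depth height is near z; returns world rect
    v,u=np.nonzero(mask); 
    T=f["T"]; d=f["range_z"][v,u]
    P=np.stack([(u-f["cx"])/f["fx"]*d,(v-f["cy"])/f["fy"]*d,d],1)@T[:3,:3].T+T[:3,3]
    k=(d>0)&(abs(P[:,2]-z)<tol)
    return u[k],v[k],P[k]
def rect(f,u,v,z):
    W=np.array([ray(f,a,b,z)[:2] for a,b in zip(u,v)],np.float32)
    return cv2.minAreaRect(W*1000),W.mean(0)
E
python3 - <<'E'
from h import *
for n in("top0","scene0"):
    f=load(n+".npz"); hsv=cv2.cvtColor(f["frame"],cv2.COLOR_BGR2HSV); H,S,V=[hsv[...,i].astype(int) for i in range(3)]
    print(n)
    sel=dict(bush=((H>10)&(H<20)&(S>150)&(V>150),.066),ear=((H>21)&(H<32)&(S>150)&(V>120),.110),strip=((S<70)&(V>150),.134),head=(((H<6)|(H>174))&(S>150)&(V>150),.170))
    box=dict(top0=dict(bush=(335,370,175,205),ear=(195,232,238,270),strip=(160,195,238,260),head=(450,480,215,245)),
     scene0=dict(bush=(290,325,270,300),ear=(370,405,160,185),strip=(400,430,148,170),head=(165,195,265,295)))[n]
    for k,(m,z) in sel.items():
        a,b,c,d=box[k]; mm=np.zeros_like(m);mm[c:d,a:b]=m[c:d,a:b]
        u,v,P=top_face(f,mm,z,.008)
        if len(u)<5: print(k,mm.sum(),len(u));continue
        (c0,wh,an),me=rect(f,u,v,z)
        print(k,len(u),"rect c",np.round(c0,1),np.round(wh,1),round(an,1),"mean",(me*1000).round(1),"z",(np.median(P[:,2])*1000).round(1))
f=load("top0.npz")
def pts(off,s,L,z): return np.array([ray(f,off[0]+(u+.5)/s-.5,off[1]+(v+.5)/s-.5,z)[:2]*1000 for u,v in L])
print("base",pts((270,165),7.5,[(90,100),(712,117),(703,325),(85,310)],.018).round(1).tolist())
print("bushc",pts((270,165),7.5,[(548,135),(673,140),(670,265),(547,260),(610,198)],.066).round(1).tolist())
print("ear",pts((140,215),8,[(492,222),(683,255),(658,400),(470,368),(593,313)],.110).round(1).tolist())
print("strip",pts((140,215),8,[(222,232),(398,253),(388,305),(220,285)],.134).round(1).tolist())
print("rack base/wall",pts((140,215),8,[(162,105),(612,180),(572,438),(120,372)],.018).round(1).tolist())
print("head",pts((405,195),8,[(494,252)],.170).round(1), "tray",pts((405,195),8,[(75,65),(640,90),(628,500),(52,480)],.032).round(1).tolist())
E
```

```text
top0
bush 232 rect c [590.  -78.6] [32.7 32.9] 89.0 mean [590.  -77.5] z 65.7
ear 384 rect c [466.3 198.2] [45.9 35.4] 79.7 mean [466.4 198.5] z 110.0
strip 124 rect c [476.7 258.4] [39.1 11.2] 79.7 mean [476.7 258.2] z 134.0
head 63 rect c [ 509.2 -284.2] [15.  14.9] 89.2 mean [ 509.4 -284.5] z 169.7
scene0
bush 211 rect c [589.4 -81.1] [32.9 32.9] 87.8 mean [589.6 -81.4] z 66.8
ear 265 rect c [466.5 194.9] [47.6 38.7] 81.2 mean [466.5 194.7] z 110.5
strip 72 rect c [476.8 256.1] [39.8 13. ] 79.0 mean [476.3 256.5] z 135.0
head 65 rect c [ 509.5 -287.9] [14.8 15.9] 0.6 mean [ 509.4 -287.8] z 171.0
base [[625.5, 64.4], [618.5, -111.3], [559.5, -107.6], [566.0, 66.5]]
bushc [[607.5, -61.9], [605.7, -95.9], [571.6, -94.4], [573.4, -61.0], [590.0, -78.4]]
ear [[488.0, 218.4], [479.4, 172.1], [444.2, 178.4], [452.7, 223.9], [465.6, 194.0]]
strip [[485.7, 278.1], [480.1, 236.4], [467.7, 238.8], [473.1, 278.6]]
rack base/wall [[523.5, 320.9], [502.1, 203.4], [434.6, 214.2], [453.6, 332.0]]
head [[ 509.1 -284.8]] tray [[567.8, -212.8], [559.3, -361.5], [451.8, -355.3], [459.2, -204.3]]
```

drive_tool([
  {"tx": 0.61, "ty": -0.94, "rz": -0.5, "grip": -1},
  {"tx": 0.61, "ty": -0.94, "rz": -0.5, "grip": -1},
  {"tx": 0.61, "ty": -0.94, "rz": -0.5, "grip": -1},
  {"tx": 0.61, "ty": -0.94, "rz": -0.5, "grip": -1},
  {"tx": 0.61, "ty": -0.94, "rz": -0.5, "grip": -1},
  {"tx": 0.61, "ty": -0.94, "rz": -0.5, "grip": -1},
  {"tx": 0.61, "ty": -0.94, "rz": -0.5, "grip": -1},
  {"tx": 0.61, "ty": -0.94, "rz": -0.5, "grip": -1},
  {"tx": 0.61, "ty": -0.94, "rz": -0.5, "grip": -1},
  {"tx": 0.61, "ty": -0.94, "rz": -0.5, "grip": -1},
])

```text
validation failed for argument at $.co...
```

drive_tool([
  {"tx": 0.61, "ty": -0.94, "rz": -0.5, "grip": -1},
  {"tx": 0.61, "ty": -0.94, "rz": -0.5, "grip": -1},
  {"tx": 0.61, "ty": -0.94, "rz": -0.5, "grip": -1},
  {"tx": 0.61, "ty": -0.94, "rz": -0.5, "grip": -1},
  {"tx": 0.61, "ty": -0.94, "rz": -0.5, "grip": -1},
  {"tx": 0.61, "ty": -0.94, "rz": -0.5, "grip": -1},
  {"tx": 0.61, "ty": -0.94, "rz": -0.5, "grip": -1},
  {"tx": 0.61, "ty": -0.94, "rz": -0.5, "grip": -1},
  {"tx": 0.61, "ty": -0.94, "rz": -0.5, "grip": -1},
  {"grip": -1},
])

```text
validation failed for argument at $.co...
```

```bash
cat >> h.py <<'E'
from scipy.spatial.transform import Rotation as R
def st():
    from bench import status
    o=status.get_obs(); M=R.from_rotvec(o["orientation"]).as_matrix()
    y=M[:,1]; z=M[:,2]
    print("t",round(float(o["clock"]),2),"tcp",(o["tcp_pos"]*1000).round(1),"jaw deg",np.degrees(np.arctan2(y[1],y[0])).round(2),"zaxis",z.round(4),"F",o["contact_force"].round(1),"M",o["moment"].round(2),"w",round(o["grip_width"]*1000,1),"q",o["joints"].round(2))
    return o
E
python3 -c "
from h import *;st()"
```

```text
t 0.9 tcp [234.5 633.  192.8] jaw deg 69.67 zaxis [ 0.e+00  1.e-04 -1.e+00] F [-0.6 -0.3 -0.2] M [-0.02 -0.04 -0.  ] w 85.3 q [-1.32  0.48  0.02  1.56 -0.01  1.11 -0.08]
```

drive_tool([
  {"tx": 0.61, "ty": -0.94, "tz": 0.0, "rx": 0.0, "ry": 0.0, "rz": -0.5, "grip": -1.0},
])

```text
clock: 1.02
tcp_pos: [0.245, 0.6153, 0.1926]
orientation: [-0.659, -3.07, -0.001]
contact_force: [0.2, 0.6, 0.0]
grip_width: 0.0853
```

drive_tool([
  {"tx": 0.61, "ty": -0.94, "tz": 0, "rx": 0, "ry": 0, "rz": -0.5, "grip": -1},
  {"tx": 0.61, "ty": -0.94, "tz": 0, "rx": 0, "ry": 0, "rz": -0.5, "grip": -1},
  {"tx": 0.61, "ty": -0.94, "tz": 0, "rx": 0, "ry": 0, "rz": -0.5, "grip": -1},
  {"tx": 0.61, "ty": -0.94, "tz": 0, "rx": 0, "ry": 0, "rz": -0.5, "grip": -1},
  {"tx": 0.61, "ty": -0.94, "tz": 0, "rx": 0, "ry": 0, "rz": -0.5, "grip": -1},
  {"tx": 0.61, "ty": -0.94, "tz": 0, "rx": 0, "ry": 0, "rz": -0.5, "grip": -1},
  {"tx": 0.61, "ty": -0.94, "tz": 0, "rx": 0, "ry": 0, "rz": -0.5, "grip": -1},
  {"tx": 0.61, "ty": -0.94, "tz": 0, "rx": 0, "ry": 0, "rz": -0.5, "grip": -1},
  {"tx": 0.61, "ty": -0.94, "tz": 0, "rx": 0, "ry": 0, "rz": -0.5, "grip": -1},
  {"tx": 0.61, "ty": -0.94, "tz": 0, "rx": 0, "ry": 0, "rz": -0.5, "grip": -1},
])

```text
clock: 2.28
tcp_pos: [0.3695, 0.4249, 0.1928]
orientation: [-1.679, -2.655, -0.0]
contact_force: [0.3, 0.6, -0.3]
grip_width: 0.0853
```

drive_tool([
  {"tx": 0.61, "ty": -0.94, "tz": 0, "rx": 0, "ry": 0, "rz": -0.5, "grip": -1},
  {"tx": 0.61, "ty": -0.94, "tz": 0, "rx": 0, "ry": 0, "rz": -0.5, "grip": -1},
  {"tx": 0.61, "ty": -0.94, "tz": 0, "rx": 0, "ry": 0, "rz": -0.5, "grip": -1},
  {"tx": 0.61, "ty": -0.94, "tz": 0, "rx": 0, "ry": 0, "rz": -0.5, "grip": -1},
  {"tx": 0.61, "ty": -0.94, "tz": 0, "rx": 0, "ry": 0, "rz": -0.5, "grip": -1},
  {"tx": 0.61, "ty": -0.94, "tz": 0, "rx": 0, "ry": 0, "rz": -0.5, "grip": -1},
  {"tx": 0.61, "ty": -0.94, "tz": 0, "rx": 0, "ry": 0, "rz": -0.5, "grip": -1},
  {"tx": 0.61, "ty": -0.94, "tz": 0, "rx": 0, "ry": 0, "rz": -0.5, "grip": -1},
  {"tx": 0.5, "ty": -0.9, "tz": 0, "rx": 0, "ry": 0, "rz": -0.5, "grip": -1},
  {"tx": 0, "ty": 0, "tz": 0, "rx": 0, "ry": 0, "rz": 0, "grip": -1},
])

```text
clock: 3.52
tcp_pos: [0.4773, 0.2558, 0.1928]
orientation: [2.416, 2.007, -0.0]
contact_force: [-0.1, 0.4, -0.5]
grip_width: 0.0858
```

```bash
python3 -c "
from h import *;st()"
```

```text
t 3.52 tcp [477.3 255.8 192.8] jaw deg -10.58 zaxis [ 3.e-04 -5.e-04 -1.e+00] F [-0.1  0.4 -0.5] M [ 0.05  0.04 -0.07] w 85.8 q [-0.97  0.27  0.44  1.9  -0.13  1.   -0.66]
```

drive_tool([
  {"tx": 0, "ty": 0, "tz": -1, "rx": 0, "ry": 0, "rz": 0, "grip": -1},
  {"tx": 0, "ty": 0, "tz": -1, "rx": 0, "ry": 0, "rz": 0, "grip": -1},
  {"tx": 0, "ty": 0, "tz": -1, "rx": 0, "ry": 0, "rz": 0, "grip": -1},
  {"tx": 0, "ty": 0, "tz": -1, "rx": 0, "ry": 0, "rz": 0, "grip": -1},
  {"tx": 0, "ty": 0, "tz": -0.4, "rx": 0, "ry": 0, "rz": 0, "grip": -1},
  {"tx": 0, "ty": 0, "tz": 0, "rx": 0, "ry": 0, "rz": 0, "grip": 1},
  {"tx": 0, "ty": 0, "tz": 0, "rx": 0, "ry": 0, "rz": 0, "grip": 1},
  {"tx": 0, "ty": 0, "tz": 0, "rx": 0, "ry": 0, "rz": 0, "grip": 1},
  {"tx": 0, "ty": 0, "tz": 0, "rx": 0, "ry": 0, "rz": 0, "grip": 1},
  {"tx": 0, "ty": 0, "tz": 0, "rx": 0, "ry": 0, "rz": 0, "grip": 1},
], grip_force=60)

```text
clock: 4.78
tcp_pos: [0.4764, 0.2578, 0.105]
orientation: [-2.412, -2.012, -0.0]
contact_force: [-0.1, 0.0, -0.2]
grip_width: -0.0001
```

```bash
python3 -c "
from h import *;st()"
```

```text
t 4.78 tcp [476.4 257.8 105. ] jaw deg -10.33 zaxis [ 2.e-04  2.e-04 -1.e+00] F [-0.1  0.  -0.2] M [-0.02  0.    0.02] w -0.1 q [-0.94  0.38  0.41  1.98 -0.2   0.82 -0.6 ]
```

```bash
python3 - <<'E'
from bench import eyes
from h import *
a=eyes.grab_frame("scene"); b=eyes.grab_frame("top")
np.savez("scene1.npz",**a);np.savez("top1.npz",**b)
A=cv2.resize(a["frame"][60:260,320:520],(400,400),interpolation=cv2.INTER_CUBIC);B=cv2.resize(b["frame"][160:310,120:270],(400,400),interpolation=cv2.INTER_CUBIC)
cv2.imwrite("pics/g1.png",np.hstack([A,B]))
E
```

```text
(no output)
```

View pics/g1.png

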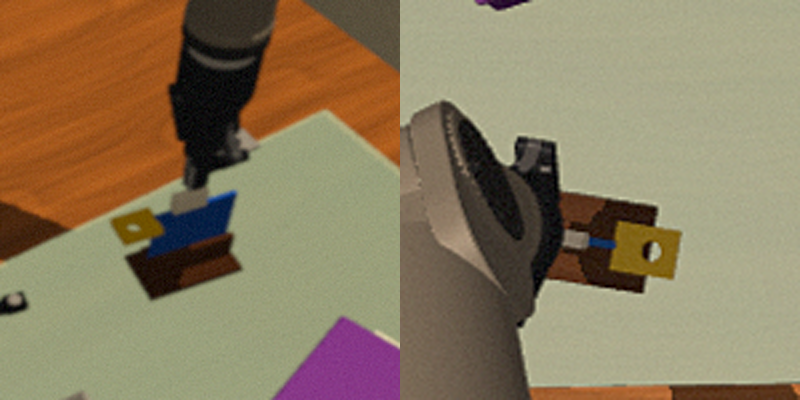

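```bash
python3 -c "
from h import *;st()
import cv2
a=load('scene1.npz');b=load('top1.npz')
cv2.imwrite('pics/g2.png',cv2.resize(a['frame'][60:190,370:480],None,fx=5.4,fy=4.6,interpolation=cv2.INTER_CUBIC))
"
```

```text
t 4.88 tcp [476.3 257.8 104.9] jaw deg -10.33 zaxis [ 1.e-04  1.e-04 -1.e+00] F [-0.   0.6 -0.5] M [-0.02 -0.   -0.03] w 0.2 q [-0.94  0.38  0.41  1.98 -0.2   0.82 -0.6 ]
```

View pics/g2.png

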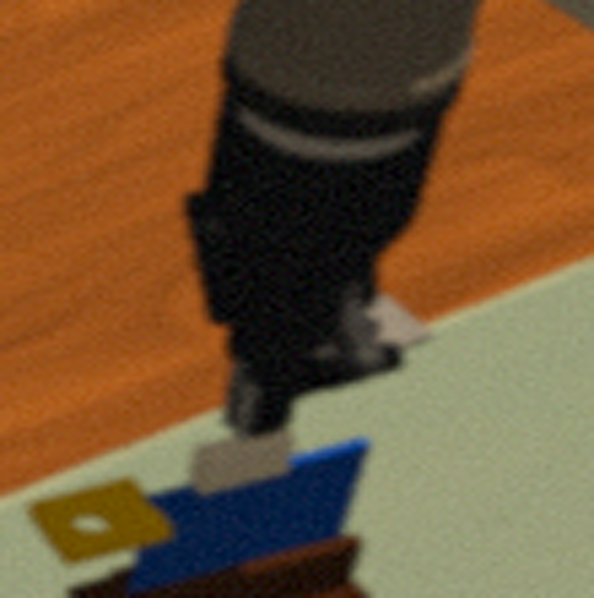

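```bash
python3 - <<'E'
from h import *
for n in("scene1","top1"):
    f=load(n+".npz");Ti=np.linalg.inv(f["T"])
    for p in [(.4763,.2578,.105),(.4763,.2578,.134),(.4763,.2578,.16)]:
        q=Ti[:3,:3]@np.array(p)+Ti[:3,3]; u,v=f["fx"]*q[0]/q[2]+f["cx"],f["fy"]*q[1]/q[2]+f["cy"]
        print(n,p,round(u,1),round(v,1), "crop",(u-370)*5.4,(v-60)*4.6)
    if n=="scene1":
        T=f["T"]
        for u,v in[(418,145),(418,150),(414,152),(440,134),(425,142),(412,160),(420,130)]:
            d=f["range_z"][v,u];print((u,v),(T[:3,:3]@[(u-f["cx"])/f["fx"]*d,(v-f["cy"])/f["fy"]*d,d]+T[:3,3]).round(3))
E
```

```text
scene1 (0.4763, 0.2578, 0.105) 413.9 165.1 crop 236.8112278488739 483.44476468838616
scene1 (0.4763, 0.2578, 0.134) 415.9 155.6 crop 247.69055799640253 439.80089518774486
scene1 (0.4763, 0.2578, 0.16) 417.8 146.7 crop 257.90025045220347 398.84336571301986
(418, 145) [0.484 0.249 0.175]
(418, 150) [0.489 0.247 0.167]
(414, 152) [0.48  0.246 0.154]
(440, 134) [0.523 0.261 0.229]
(425, 142) [0.51  0.239 0.21 ]
(412, 160) [0.481 0.244 0.133]
(420, 130) [0.489 0.24  0.224]
top1 (0.4763, 0.2578, 0.105) 181.3 248.7 crop -1019.1279057122989 868.0540495234605
top1 (0.4763, 0.2578, 0.134) 178.0 248.3 crop -1036.6406852234213 866.3350820382361
top1 (0.4763, 0.2578, 0.16) 175.0 248.0 crop -1053.1210324683595 864.7174529781964
```

drive_tool([
  {"tx": 0, "ty": 0, "tz": 1, "rx": 0, "ry": 0, "rz": 0, "grip": 1},
  {"tx": 0, "ty": 0, "tz": 1, "rx": 0, "ry": 0, "rz": 0, "grip": 1},
  {"tx": 0, "ty": 0, "tz": 1, "rx": 0, "ry": 0, "rz": 0, "grip": 1},
  {"tx": 0, "ty": 0, "tz": 0, "rx": 0, "ry": 0, "rz": 0, "grip": 1},
])

```text
clock: 5.38
tcp_pos: [0.4773, 0.2583, 0.1661]
orientation: [2.412, 2.012, 0.005]
contact_force: [-0.3, -0.2, -0.5]
grip_width: -0.0005
```

```bash
python3 - <<'E'
from bench import eyes
from h import *
a=eyes.grab_frame("scene"); b=eyes.grab_frame("top"); st()
np.savez("scene2.npz",**a);np.savez("top2.npz",**b)
A=cv2.resize(a["frame"][60:210,350:500],(600,600),interpolation=cv2.INTER_CUBIC)
cv2.imwrite("pics/g3.png",A)
f=a;T=f["T"];Z=f["range_z"];v,u=np.mgrid[:480,:640];P=np.stack([(u-f["cx"])/f["fx"]*Z,(v-f["cy"])/f["fy"]*Z,Z],-1)@T[:3,:3].T+T[:3,3]
m=(Z>0)&(abs(P[...,0]-.477)<.05)&(abs(P[...,1]-.257)<.05)&(P[...,2]>.14)&(P[...,2]<.28)
for z in np.arange(.14,.28,.01):
    k=m&(abs(P[...,2]-z)<.005)
    if k.sum(): print(z.round(3),k.sum(),P[k].min(0).round(3),P[k].max(0).round(3))
E
```

```text
t 5.47 tcp [476.  257.7 164.3] jaw deg -10.32 zaxis [-3.e-04 -1.e-04 -1.e+00] F [-0.6  0.3 -0.3] M [-0.02  0.08  0.02] w 0.5 q [-0.97  0.3   0.43  1.93 -0.16  0.94 -0.64]
0.2 1 [0.482 0.256 0.203] [0.482 0.256 0.203]
0.21 25 [0.469 0.245 0.205] [0.491 0.262 0.215]
0.22 51 [0.464 0.246 0.215] [0.493 0.263 0.225]
0.23 57 [0.462 0.245 0.225] [0.494 0.263 0.235]
0.24 33 [0.466 0.245 0.235] [0.492 0.254 0.244]
0.25 55 [0.446 0.24  0.245] [0.51  0.264 0.255]
0.26 126 [0.437 0.239 0.255] [0.519 0.265 0.265]
0.27 121 [0.431 0.237 0.265] [0.525 0.267 0.275]
0.28 71 [0.43  0.237 0.275] [0.526 0.268 0.28 ]
```

View pics/g3.png

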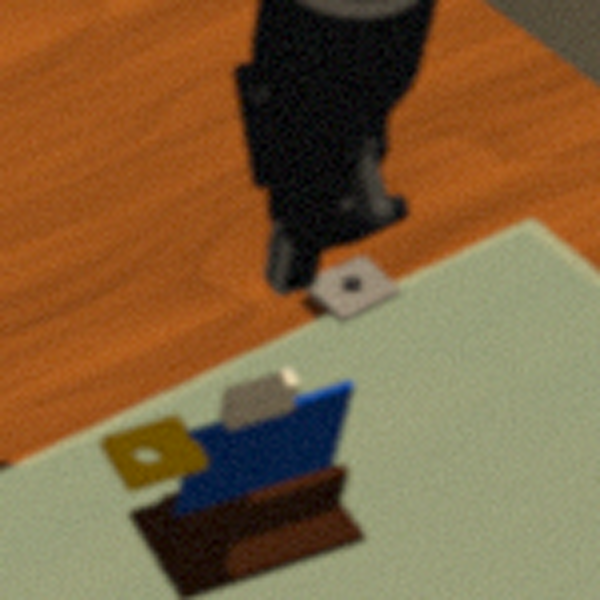

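```bash
python3 - <<'E'
from h import *
f=load("scene2.npz")
for u,v in[(350+285/4,60+293/4),(350+275/4,60+287/4),(350+305/4,60+287/4)]:
  for y in(.247,.255,.265):
    T=f["T"];d=T[:3,:3]@np.array([(u-f["cx"])/f["fx"],(v-f["cy"])/f["fy"],1]);o=T[:3,3];print((u,v),(o+d*(y-o[1])/d[1]).round(4))
Ti=np.linalg.inv(f["T"])
for p in [(.476,.2577,.1643),(.476,.2577,.203)]:
    q=Ti[:3,:3]@np.array(p)+Ti[:3,3]; print(f["fx"]*q[0]/q[2]+f["cx"],f["fy"]*q[1]/q[2]+f["cy"])
cv2.imwrite("pics/g4.png",cv2.resize(f["frame"][105:145,400:460],None,fx=13,fy=13,interpolation=cv2.INTER_NEAREST)*2)
Z=f["range_z"]; print(Z[120:142:2,410:436:2].round(3))
E
```

```text
(421.25, 133.25) [0.4882 0.247  0.2117]
(421.25, 133.25) [0.4807 0.255  0.202 ]
(421.25, 133.25) [0.4712 0.265  0.1898]
(418.75, 131.75) [0.4807 0.247  0.2099]
(418.75, 131.75) [0.4731 0.255  0.2001]
(418.75, 131.75) [0.4635 0.265  0.1879]
(426.25, 131.75) [0.5003 0.247  0.2249]
(426.25, 131.75) [0.4929 0.255  0.2154]
(426.25, 131.75) [0.4837 0.265  0.2034]
417.9522488419738 145.12671463647806
420.94390580136377 131.01522874036232
[[1.25  1.256 1.246 1.251 0.907 0.898 0.888 0.893 0.872 0.866 0.86  0.855
  0.847]
 [1.244 1.247 1.246 1.241 0.906 0.903 0.898 0.897 0.877 0.867 0.862 0.863
  1.239]
 [1.242 1.236 1.238 1.241 0.911 0.902 0.907 0.899 0.897 0.9   0.904 1.24
  1.238]
 [1.236 1.236 1.237 1.233 0.914 0.907 0.907 0.899 0.9   0.902 1.237 1.232
  1.237]
 [1.232 1.224 1.228 0.924 0.918 0.913 0.909 0.903 0.906 0.911 1.228 1.208
  1.208]
 [1.227 1.229 1.223 1.226 0.923 0.916 0.913 0.91  0.913 0.916 1.207 1.207
  1.202]
 [1.226 1.224 1.222 1.225 1.221 0.919 0.917 0.916 1.22  1.204 1.199 1.2
  1.203]
 [1.218 1.221 1.218 1.216 1.22  1.223 1.213 1.22  1.217 1.217 1.192 1.195
  1.196]
 [1.213 1.214 1.21  1.211 1.215 1.216 1.215 1.213 1.216 1.211 1.212 1.194
  1.194]
 [1.214 1.211 1.21  1.209 1.21  1.209 1.207 1.209 1.209 1.206 1.21  1.209
  1.188]
 [1.205 1.201 1.207 1.205 1.204 1.206 1.202 1.205 1.204 1.203 1.195 1.195
  1.188]]
```

View pics/g4.png

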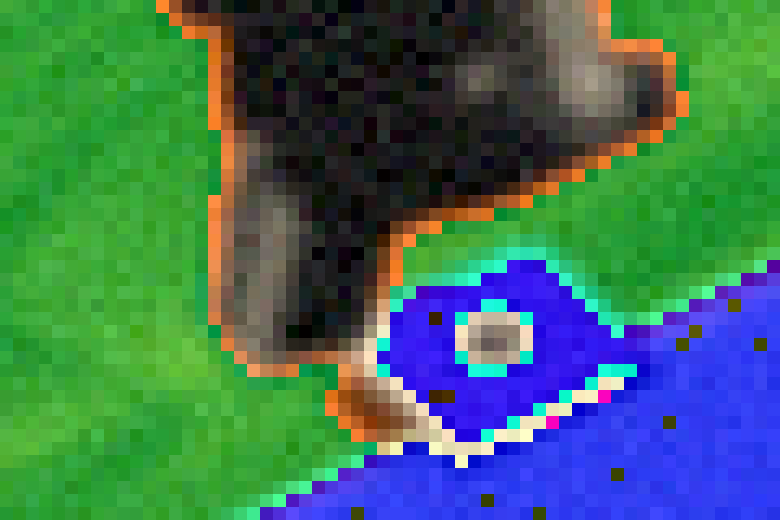

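drive_tool([
  {"tx": 0, "ty": 0, "tz": 0, "rx": 0, "ry": 0, "rz": 0, "grip": -1},
  {"tx": 0, "ty": 0, "tz": 0, "rx": 0, "ry": 0, "rz": 0, "grip": -1},
  {"tx": 0, "ty": 0, "tz": 0, "rx": 0, "ry": 0, "rz": 0, "grip": -1},
  {"tx": 0, "ty": 0, "tz": -0.9, "rx": 0, "ry": 0, "rz": 0, "grip": -1},
  {"tx": 0, "ty": 0, "tz": -1, "rx": 0, "ry": 0, "rz": 0, "grip": -1},
  {"tx": 0, "ty": 0, "tz": -1, "rx": 0, "ry": 0, "rz": 0, "grip": -1},
  {"tx": 0, "ty": 0, "tz": -1, "rx": 0, "ry": 0, "rz": 0, "grip": -1},
])

```text
clock: 6.35
tcp_pos: [0.4763, 0.2578, 0.0861]
orientation: [2.412, 2.012, 0.0]
contact_force: [0.8, -0.3, 0.3]
grip_width: 0.0856
```

```bash
python3 - <<'E'
from bench import eyes,r
from h import *
print(r.grip_depth)
a=eyes.grab_frame("scene"); st()
np.savez("scene3.npz",**a)
cv2.imwrite("pics/g5.png",cv2.resize(a["frame"][80:220,350:490],(600,600),interpolation=cv2.INTER_CUBIC))
E
```

```text
0.0187
t 6.4 tcp [474.7 257.   83.7] jaw deg -10.31 zaxis [-0.0029 -0.0024 -1.    ] F [-0.6 -0.4 -1.7] M [-0.04  0.05 -0.01] w 85.4 q [-0.93  0.41  0.4   2.   -0.22  0.78 -0.58]
```

View pics/g5.png

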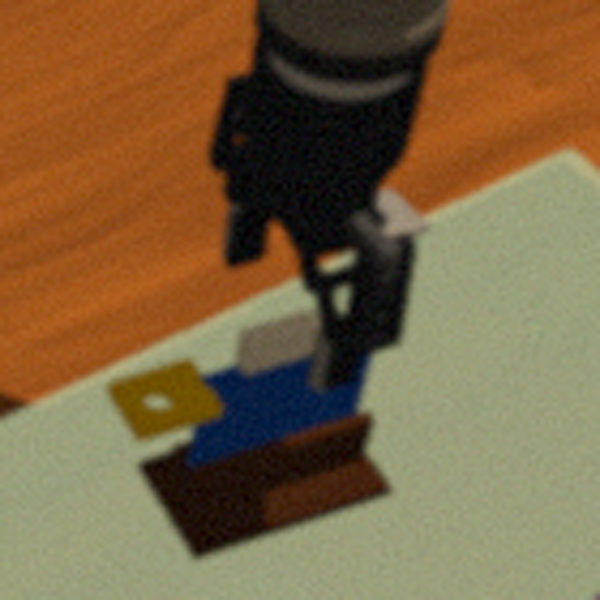

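The picture shows the open fingers straddling the strip (near fingertip about (325,380) in the crop). From the depth reading the real fingertips sit about 38 mm above the reported TCP, so I'll correct for that, go lower and close.

drive_tool([
  {"tx": 0, "ty": 0, "tz": -1, "rx": 0, "ry": 0, "rz": 0, "grip": -1},
  {"tx": 0, "ty": 0, "tz": 0, "rx": 0, "ry": 0, "rz": 0, "grip": 1},
  {"tx": 0, "ty": 0, "tz": 0, "rx": 0, "ry": 0, "rz": 0, "grip": 1},
  {"tx": 0, "ty": 0, "tz": 0, "rx": 0, "ry": 0, "rz": 0, "grip": 1},
  {"tx": 0, "ty": 0, "tz": 0, "rx": 0, "ry": 0, "rz": 0, "grip": 1},
  {"tx": 0, "ty": 0, "tz": 0, "rx": 0, "ry": 0, "rz": 0, "grip": 1},
], grip_force=60)

```text
clock: 7.15
tcp_pos: [0.4768, 0.2581, 0.0675]
orientation: [-2.412, -2.012, -0.002]
contact_force: [-0.5, 0.6, 5.1]
grip_width: 0.0113
```

```bash
python3 - <<'E'
from bench import eyes,r
from h import *
st();a=eyes.grab_frame("scene"); 
np.savez("scene4.npz",**a)
cv2.imwrite("pics/g6.png",cv2.resize(a["frame"][80:220,350:490],(600,600),interpolation=cv2.INTER_CUBIC))
E
```

```text
t 7.15 tcp [476.8 258.1  67.5] jaw deg -10.33 zaxis [ 9.e-04  9.e-04 -1.e+00] F [-0.5  0.6  5.1] M [-0.07  0.22  0.  ] w 11.3 q [-0.92  0.44  0.38  2.01 -0.24  0.74 -0.57]
```

View pics/g6.png

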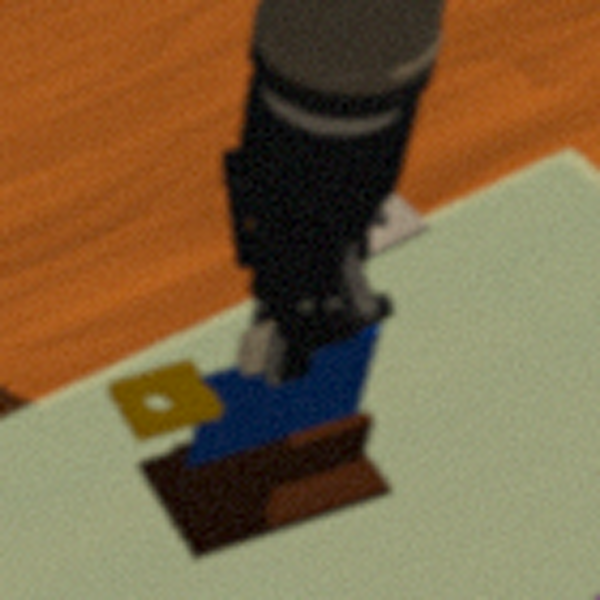

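drive_tool([
  {"tx": 0, "ty": 0, "tz": 0.4, "rx": 0, "ry": 0, "rz": 0, "grip": 1},
  {"tx": 0, "ty": 0, "tz": 0.7, "rx": 0, "ry": 0, "rz": 0, "grip": 1},
  {"tx": 0, "ty": 0, "tz": 1, "rx": 0, "ry": 0, "rz": 0, "grip": 1},
  {"tx": 0, "ty": 0, "tz": 1, "rx": 0, "ry": 0, "rz": 0, "grip": 1},
  {"tx": 0, "ty": 0, "tz": 0.9, "rx": 0, "ry": 0, "rz": 0, "grip": 1},
  {"tx": 0, "ty": 0, "tz": 0, "rx": 0, "ry": 0, "rz": 0, "grip": 1},
])

```text
clock: 7.95
tcp_pos: [0.4773, 0.2584, 0.1486]
orientation: [-2.412, -2.012, -0.006]
contact_force: [0.3, -0.3, -1.0]
grip_width: 0.0111
```

```bash
python3 - <<'E'
from h import *
st()
E
```

```text
t 7.95 tcp [477.3 258.4 148.6] jaw deg -10.34 zaxis [ 0.0027  0.0023 -1.    ] F [ 0.3 -0.3 -1. ] M [-0.01  0.01 -0.01] w 11.1 q [-0.96  0.32  0.43  1.94 -0.17  0.9  -0.63]
```

drive_tool([
  {"tx": 0.41, "ty": -0.97, "tz": 0, "rx": 0, "ry": 0, "rz": 0.074, "grip": 1},
  {"tx": 0.41, "ty": -0.97, "tz": 0, "rx": 0, "ry": 0, "rz": 0.074, "grip": 1},
  {"tx": 0.41, "ty": -0.97, "tz": 0, "rx": 0, "ry": 0, "rz": 0.074, "grip": 1},
  {"tx": 0.41, "ty": -0.97, "tz": 0, "rx": 0, "ry": 0, "rz": 0.074, "grip": 1},
  {"tx": 0.41, "ty": -0.97, "tz": 0, "rx": 0, "ry": 0, "rz": 0.074, "grip": 1},
  {"tx": 0.41, "ty": -0.97, "tz": 0, "rx": 0, "ry": 0, "rz": 0.074, "grip": 1},
  {"tx": 0.41, "ty": -0.97, "tz": 0, "rx": 0, "ry": 0, "rz": 0.074, "grip": 1},
])

```text
clock: 8.82
tcp_pos: [0.5333, 0.1212, 0.1461]
orientation: [-2.337, -2.099, 0.002]
contact_force: [-0.7, -0.1, -0.5]
grip_width: 0.0109
```

drive_tool([
  {"tx": 0.41, "ty": -0.97, "tz": 0, "rx": 0, "ry": 0, "rz": 0.074, "grip": 1},
  {"tx": 0.41, "ty": -0.97, "tz": 0, "rx": 0, "ry": 0, "rz": 0.074, "grip": 1},
  {"tx": 0.41, "ty": -0.97, "tz": 0, "rx": 0, "ry": 0, "rz": 0.074, "grip": 1},
  {"tx": 0.41, "ty": -0.97, "tz": 0, "rx": 0, "ry": 0, "rz": 0.074, "grip": 1},
  {"tx": 0.41, "ty": -0.97, "tz": 0, "rx": 0, "ry": 0, "rz": 0.074, "grip": 1},
  {"tx": 0.41, "ty": -0.97, "tz": 0, "rx": 0, "ry": 0, "rz": 0.074, "grip": 1},
  {"tx": 0.41, "ty": -0.97, "tz": 0, "rx": 0, "ry": 0, "rz": 0.074, "grip": 1},
  {"tx": 0, "ty": 0, "tz": 0, "rx": 0, "ry": 0, "rz": 0, "grip": 1},
  {"tx": 0, "ty": 0, "tz": 0, "rx": 0, "ry": 0, "rz": 0, "grip": 1},
])

```text
clock: 9.95
tcp_pos: [0.5905, -0.0129, 0.1462]
orientation: [-2.259, -2.181, 0.001]
contact_force: [-0.3, 1.0, -0.6]
grip_width: 0.0108
```

```bash
python3 - <<'E'
from bench import eyes,r
from h import *
st();a=eyes.grab_frame("scene"); b=eyes.grab_frame("top");st()
np.savez("scene5.npz",**a);np.savez("top5.npz",**b)
cv2.imwrite("pics/g7.png",np.hstack([cv2.resize(a["frame"][160:330,240:410],(400,400),interpolation=cv2.INTER_CUBIC),cv2.resize(b["frame"][130:250,260:380],(400,400),interpolation=cv2.INTER_CUBIC)]))
E
```

```text
t 9.95 tcp [590.5 -12.9 146.2] jaw deg -2.02 zaxis [-1.2e-03  5.0e-04 -1.0e+00] F [-0.3  1.  -0.6] M [ 0.   -0.06  0.02] w 10.8 q [-0.45  0.42  0.47  1.83 -0.23  0.95  0.09]
t 10.05 tcp [590.6 -12.5 146.5] jaw deg -1.96 zaxis [-8.e-04  6.e-04 -1.e+00] F [ 0.7  0.6 -1.2] M [0.02 0.01 0.02] w 11.2 q [-0.45  0.42  0.47  1.83 -0.23  0.95  0.09]
```

View pics/g7.png

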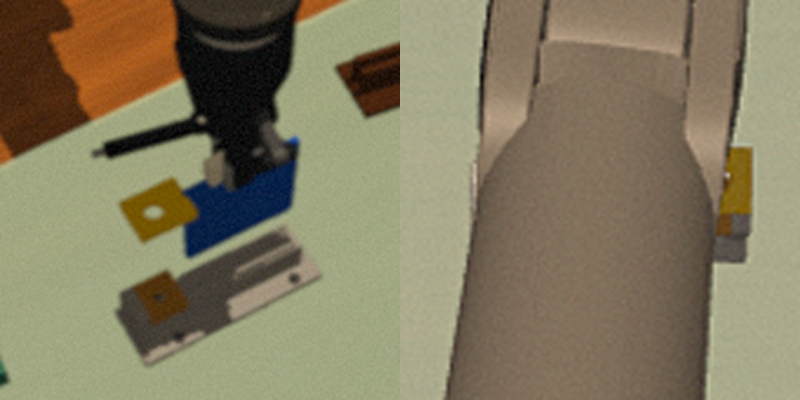

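```bash
cat > ear.py <<'E'
from h import *
import sys
def ear(f,z,box=None,hint=None):
    hsv=cv2.cvtColor(f["frame"],cv2.COLOR_BGR2HSV); H,S,V=[hsv[...,i].astype(int) for i in range(3)]
    m=(H>20)&(H<32)&(S>150)&(V>70)
    n,l,s,c=cv2.connectedComponentsWithStats(m.astype(np.uint8)); i=1+np.argmax(s[1:,4]); m=l==i
    u,v,P=top_face(f,m,z,.02)
    print("ear px",s[i],"zmed",np.median(P[:,2]).round(4))
    if len(u)>20:
        A=np.c_[P[:,:2]-P[:,:2].mean(0),np.ones(len(P))]
        g,_,_,_=np.linalg.lstsq(A,P[:,2],rcond=None); print("tilt dz/dx,dz/dy",g.round(3))
    u,v,P=top_face(f,m,z,.009)
    (c0,wh,an),me=rect(f,u,v,z); print("rect",np.round(c0,1),np.round(wh,1),round(an,1),"mean",(me*1000).round(1))
if __name__=="__main__":
    ear(load(sys.argv[1]),float(sys.argv[2]))
E
for z in .187 .189; do python3 ear.py scene5.npz $z; done; python3 ear.py scene0.npz .110
python3 ear.py top5.npz .189
python3 - <<'E'
import cv2
a=cv2.imread("pics/g7.png")
import numpy as np
f=np.load("scene5.npz")["frame"]
cv2.imwrite("pics/g8.png",cv2.resize(f[220:320,275:385],(770,595)[:1]+(590,) and (660,600),interpolation=cv2.INTER_CUBIC))
E
```

```text
ear px [291 236  33  27 447] zmed 0.1892
tilt dz/dx,dz/dy [-0.016  0.011  0.189]
rect [589.5 -76.3] [46.3 38.8] 88.1 mean [589.7 -76.6]
ear px [291 236  33  27 447] zmed 0.1892
tilt dz/dx,dz/dy [-0.016  0.011  0.189]
rect [590.7 -76.9] [46.2 38.7] 88.1 mean [590.9 -77.2]
ear px [375 164  27  18 301] zmed 0.1103
tilt dz/dx,dz/dy [-0.01   0.019  0.11 ]
rect [467.3 194.3] [48.4 40.2] 79.5 mean [467.6 194.2]
ear px [356 175   9  19 136] zmed 0.1886
tilt dz/dx,dz/dy [-0.023 -0.017  0.188]
rect [587.8 -86.2] [14.7 33.2] 88.9 mean [586.6 -87.8]
```

View pics/g8.png

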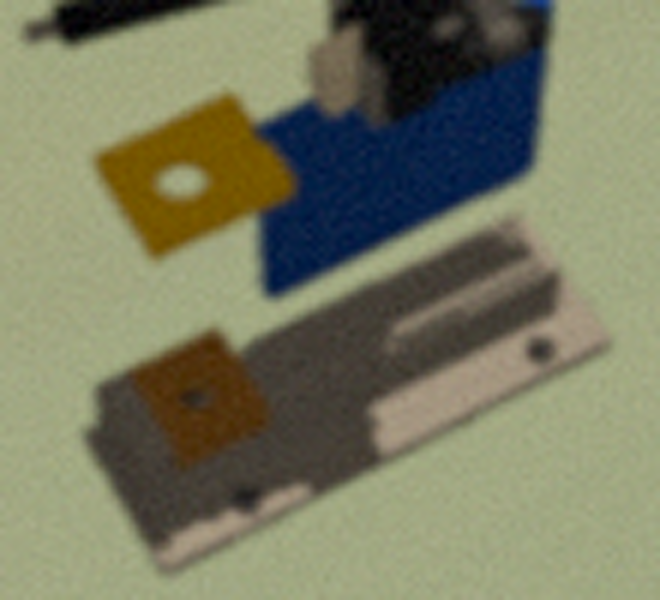

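```bash
python3 - <<'E'
from h import *
f=load("top5.npz")
cv2.imwrite("pics/g9.png",cv2.resize(f["frame"][168:212,345:385],None,fx=13,fy=13,interpolation=cv2.INTER_CUBIC))
E
```

```text
(no output)
```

View pics/g9.png

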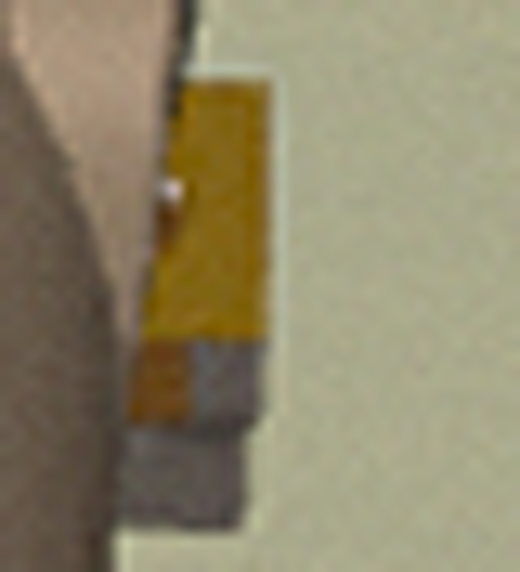

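```bash
python3 - <<'E'
from h import *
f=load("top5.npz")
for u,v in [(365.3,173.7),(365.3,193.7),(358.7,182),(365.3,183.7)]: print((ray(f,u,v,.1892)*1000).round(1))
print((ray(f,359.15,191,.066)*1000).round(1))
# scene hole centers
g=load("scene5.npz")
print("scene ear hole",(ray(g,275+(182+.5)/6-.5,220+(182+.5)/6-.5,.1892)*1000).round(1),"bush hole",(ray(g,275+(195+.5)/6-.5,220+(398+.5)/6-.5,.066)*1000).round(1))
E
```

```text
[606.6 -96.3 189.2]
[569.8 -95.6 189.2]
[591.4 -83.9 189.2]
[588.2 -95.9 189.2]
[589.8 -95.3  66. ]
scene ear hole [591.4 -81.5 189.2] bush hole [592.4 -83.7  66. ]
```

drive_tool([
  {"tx": 0.04, "ty": -0.065, "tz": -0.7, "rx": 0, "ry": 0, "rz": 0, "grip": 1},
  {"tx": 0, "ty": 0, "tz": -1, "rx": 0, "ry": 0, "rz": 0, "grip": 1},
  {"tx": 0, "ty": 0, "tz": -0.5, "rx": 0, "ry": 0, "rz": 0, "grip": 1},
  {"tx": 0, "ty": 0, "tz": -0.25, "rx": 0, "ry": 0, "rz": 0, "grip": 1},
  {"tx": 0, "ty": 0, "tz": -0.25, "rx": 0, "ry": 0, "rz": 0, "grip": 1},
])

```text
clock: 10.68
tcp_pos: [0.5922, -0.0151, 0.0928]
orientation: [2.26, 2.181, 0.001]
contact_force: [0.5, 0.9, -0.6]
grip_width: 0.0111
```

```bash
python3 - <<'E'
from bench import eyes
from h import *
st();a=eyes.grab_frame("scene");np.savez("scene6.npz",**a)
cv2.imwrite("pics/g10.png",cv2.resize(a["frame"][220:320,275:385],(660,600),interpolation=cv2.INTER_CUBIC))
E
```

```text
t 10.68 tcp [592.2 -15.1  92.8] jaw deg -2.04 zaxis [ 6.e-04  0.e+00 -1.e+00] F [ 0.5  0.9 -0.6] M [ 0.01 -0.04  0.02] w 11.1 q [-0.42  0.49  0.44  1.87 -0.27  0.84  0.13]
```

View pics/g10.png

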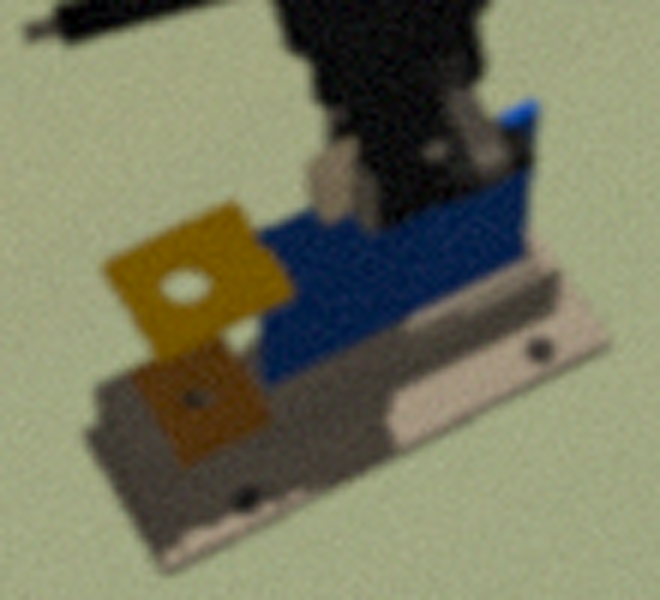

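drive_tool([
  {"tx": 0, "ty": 0, "tz": -0.25, "rx": 0, "ry": 0, "rz": 0, "grip": 1},
  {"tx": 0, "ty": 0, "tz": -0.25, "rx": 0, "ry": 0, "rz": 0, "grip": 1},
  {"tx": 0, "ty": 0, "tz": -0.25, "rx": 0, "ry": 0, "rz": 0, "grip": 1},
])

```text
clock: 11.1
tcp_pos: [0.5919, -0.0151, 0.0776]
orientation: [2.261, 2.181, 0.0]
contact_force: [-0.3, -0.0, -0.7]
grip_width: 0.0109
```

drive_tool([
  {"tx": 0, "ty": 0, "tz": -0.2, "rx": 0, "ry": 0, "rz": 0, "grip": 1},
  {"tx": 0, "ty": 0, "tz": -0.15, "rx": 0, "ry": 0, "rz": 0, "grip": 1},
  {"tx": 0, "ty": 0, "tz": 0, "rx": 0, "ry": 0, "rz": 0, "grip": 1},
])

```text
clock: 11.48
tcp_pos: [0.5917, -0.0152, 0.0706]
orientation: [-2.261, -2.181, 0.001]
contact_force: [-0.4, 1.0, -1.2]
grip_width: 0.0109
```

```bash
python3 - <<'E'
from h import *
st()
E
```

```text
t 11.47 tcp [591.7 -15.2  70.6] jaw deg -2.05 zaxis [-4.e-04 -1.e-04 -1.e+00] F [-0.4  1.  -1.2] M [-0.04  0.05  0.03] w 10.9 q [-0.4   0.52  0.43  1.89 -0.29  0.8   0.14]
```

drive_tool([
  {"tx": 0, "ty": 0, "tz": -0.12, "rx": 0, "ry": 0, "rz": 0, "grip": 1},
  {"tx": 0, "ty": 0, "tz": -0.1, "rx": 0, "ry": 0, "rz": 0, "grip": 1},
  {"tx": 0, "ty": 0, "tz": 0, "rx": 0, "ry": 0, "rz": 0, "grip": 1},
])

```text
clock: 11.85
tcp_pos: [0.5925, -0.0152, 0.0676]
orientation: [2.261, 2.181, 0.002]
contact_force: [-2.3, 0.8, 7.7]
grip_width: 0.0108
```

```bash
python3 - <<'E'
from bench import eyes
from h import *
st();a=eyes.grab_frame("scene");np.savez("scene7.npz",**a)
cv2.imwrite("pics/g11.png",cv2.resize(a["frame"][220:320,275:385],(660,600),interpolation=cv2.INTER_CUBIC))
E
python3 ear.py scene7.npz .110
```

```text
t 11.85 tcp [592.5 -15.2  67.6] jaw deg -2.05 zaxis [ 1.1e-03  5.0e-04 -1.0e+00] F [-2.3  0.8  7.7] M [0.07 0.68 0.  ] w 10.8 q [-0.4   0.52  0.43  1.89 -0.29  0.79  0.15]
ear px [294 261  30  26 404] zmed 0.1103
tilt dz/dx,dz/dy [-0.031  0.013  0.11 ]
rect [592.7 -79.5] [45.4 39.2] 87.4 mean [592.7 -79.6]
```

View pics/g11.png

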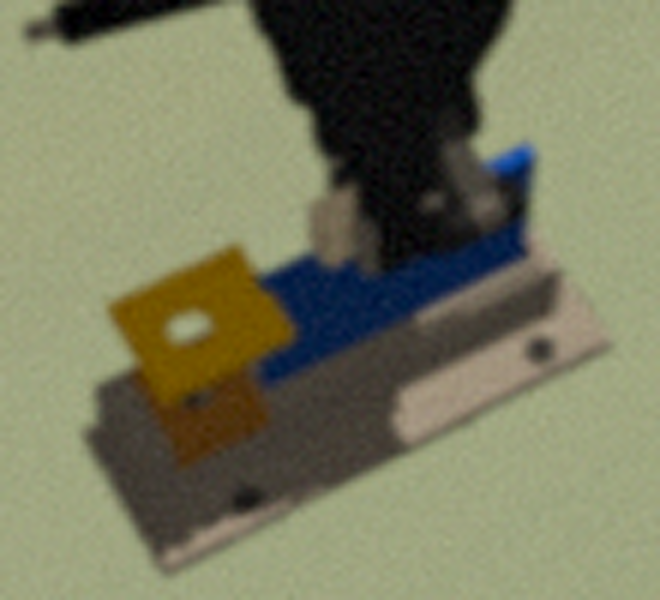

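drive_tool([
  {"tx": 0, "ty": 0, "tz": 0, "rx": 0, "ry": 0, "rz": 0, "grip": -1},
  {"tx": 0, "ty": 0, "tz": 0, "rx": 0, "ry": 0, "rz": 0, "grip": -1},
  {"tx": 0, "ty": 0, "tz": 0, "rx": 0, "ry": 0, "rz": 0, "grip": -1},
  {"tx": 0, "ty": 0, "tz": 0, "rx": 0, "ry": 0, "rz": 0, "grip": -1},
  {"tx": 0, "ty": 0, "tz": 0.5, "rx": 0, "ry": 0, "rz": 0, "grip": -1},
  {"tx": 0, "ty": 0, "tz": 1, "rx": 0, "ry": 0, "rz": 0, "grip": -1},
  {"tx": 0, "ty": 0, "tz": 1, "rx": 0, "ry": 0, "rz": 0, "grip": -1},
  {"tx": 0, "ty": 0, "tz": 1, "rx": 0, "ry": 0, "rz": 0, "grip": -1},
  {"tx": 0, "ty": 0, "tz": 1, "rx": 0, "ry": 0, "rz": 0, "grip": -1},
  {"tx": 0, "ty": 0, "tz": 1, "rx": 0, "ry": 0, "rz": 0, "grip": -1},
])

```text
clock: 13.15
tcp_pos: [0.592, -0.0152, 0.1778]
orientation: [2.261, 2.181, 0.001]
contact_force: [0.7, 0.3, -0.5]
grip_width: 0.0852
```

```bash
python3 - <<'E'
from bench import eyes
from h import *
st();a=eyes.grab_frame("scene");np.savez("scene8.npz",**a)
cv2.imwrite("pics/g12.png",cv2.resize(a["frame"][210:330,270:390],(600,600),interpolation=cv2.INTER_CUBIC))
f=load("top0.npz");g=load("scene0.npz")
def P(f,u,v):
    T=f["T"];d=f["range_z"][v,u]; return (T[:3,:3]@[(u-f["cx"])/f["fx"]*d,(v-f["cy"])/f["fy"]*d,d]+T[:3,3]).round(3)
print("tall",P(f,472,344),P(g,134,185),"purple",P(f,432,327),P(g,176,194))
E
python3 ear.py scene8.npz .110
```

```text
t 13.15 tcp [592.  -15.2 177.8] jaw deg -2.05 zaxis [ 7.e-04  1.e-04 -1.e+00] F [ 0.7  0.3 -0.5] M [-0.02 -0.04 -0.02] w 85.2 q [-0.46  0.38  0.49  1.8  -0.21  1.01  0.08]
tall [ 0.295 -0.282  0.199] [ 0.301 -0.283  0.199] purple [ 0.322 -0.219  0.155] [ 0.322 -0.22   0.154]
ear px [294 261  30  26 404] zmed 0.1106
tilt dz/dx,dz/dy [-0.03   0.008  0.11 ]
rect [592.9 -79.7] [45.6 38.4] 88.8 mean [593.  -79.7]
```

View pics/g12.png

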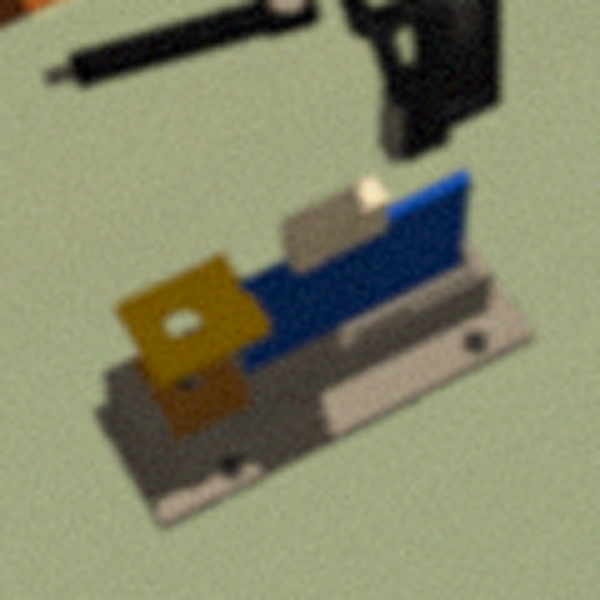

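drive_tool([
  {"tx": -0.295, "ty": -0.967, "tz": 0, "rx": 0, "ry": 0, "rz": 0, "grip": -1},
  {"tx": -0.295, "ty": -0.967, "tz": 0, "rx": 0, "ry": 0, "rz": 0, "grip": -1},
  {"tx": -0.295, "ty": -0.967, "tz": 0, "rx": 0, "ry": 0, "rz": 0, "grip": -1},
  {"tx": -0.295, "ty": -0.967, "tz": 0, "rx": 0, "ry": 0, "rz": 0, "grip": -1},
  {"tx": -0.295, "ty": -0.967, "tz": 0, "rx": 0, "ry": 0, "rz": 0, "grip": -1},
  {"tx": -0.295, "ty": -0.967, "tz": 0, "rx": 0, "ry": 0, "rz": 0, "grip": -1},
  {"tx": -0.295, "ty": -0.967, "tz": 0, "rx": 0, "ry": 0, "rz": 0, "grip": -1},
])

```text
clock: 14.08
tcp_pos: [0.5502, -0.1518, 0.1764]
orientation: [2.261, 2.181, 0.0]
contact_force: [0.4, -0.1, 0.9]
grip_width: 0.0853
```

drive_tool([
  {"tx": -0.295, "ty": -0.967, "tz": 0, "rx": 0, "ry": 0, "rz": 0, "grip": -1},
  {"tx": -0.295, "ty": -0.967, "tz": 0, "rx": 0, "ry": 0, "rz": 0, "grip": -1},
  {"tx": -0.295, "ty": -0.967, "tz": 0, "rx": 0, "ry": 0, "rz": 0, "grip": -1},
  {"tx": -0.295, "ty": -0.967, "tz": 0, "rx": 0, "ry": 0, "rz": 0, "grip": -1},
  {"tx": -0.295, "ty": -0.967, "tz": 0, "rx": 0, "ry": 0, "rz": 0, "grip": -1},
  {"tx": -0.295, "ty": -0.967, "tz": 0, "rx": 0, "ry": 0, "rz": 0, "grip": -1},
  {"tx": -0.295, "ty": -0.967, "tz": 0, "rx": 0, "ry": 0, "rz": 0, "grip": -1},
  {"tx": 0, "ty": 0, "tz": 0, "rx": 0, "ry": 0, "rz": 0, "grip": -1},
  {"tx": 0, "ty": 0, "tz": 0, "rx": 0, "ry": 0, "rz": 0, "grip": -1},
])

```text
clock: 15.2
tcp_pos: [0.5095, -0.2852, 0.1763]
orientation: [-2.26, -2.182, -0.001]
contact_force: [0.1, 0.2, 0.7]
grip_width: 0.0857
```

```bash
python3 - <<'E'
from bench import eyes
from h import *
st();a=eyes.grab_frame("scene");np.savez("scene9.npz",**a)
b=eyes.grab_frame("top");np.savez("top9.npz",**b)
cv2.imwrite("pics/g13.png",np.hstack([cv2.resize(a["frame"][200:350,120:270],(400,400),interpolation=cv2.INTER_CUBIC),cv2.resize(b["frame"][150:240,280:370],(400,400),interpolation=cv2.INTER_CUBIC)]))
E
python3 ear.py scene9.npz .110;python3 ear.py top9.npz .110;python3 ear.py top0.npz .110
```

```text
t 15.2 tcp [ 509.5 -285.2  176.3] jaw deg -2.01 zaxis [ 0.e+00  7.e-04 -1.e+00] F [0.1 0.2 0.7] M [ 0.02 -0.04 -0.07] w 85.7 q [-0.03  0.38  0.56  1.83 -0.24  1.    0.59]
ear px [293 261  31  26 452] zmed 0.1105
tilt dz/dx,dz/dy [-0.018  0.015  0.11 ]
rect [592.4 -78.8] [47.2 39.5] 88.3 mean [592.4 -79. ]
ear px [339 179  24  19 393] zmed 0.1092
tilt dz/dx,dz/dy [ 0.026 -0.002  0.109]
rect [590.6 -75.5] [43.4 35.5] 89.3 mean [590.7 -75.4]
ear px [198 243  27  22 405] zmed 0.11
tilt dz/dx,dz/dy [-0.015 -0.004  0.11 ]
rect [466.3 198.2] [45.9 35.4] 79.7 mean [466.4 198.5]
```

View pics/g13.png

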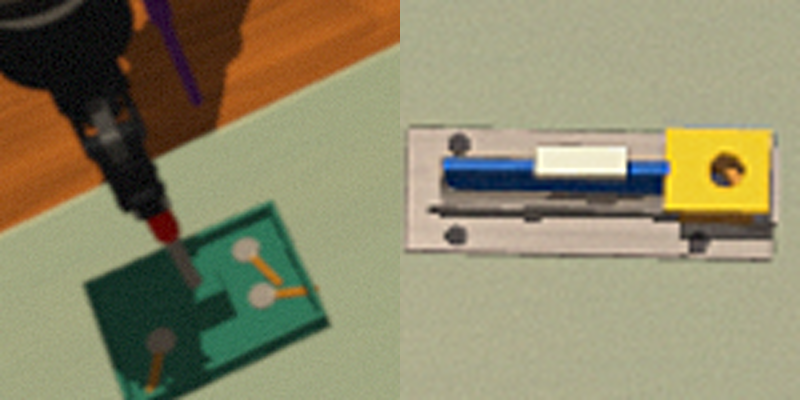

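drive_tool([
  {"tx": 0, "ty": 0, "tz": -1, "rx": 0, "ry": 0, "rz": 0, "grip": -1},
  {"tx": 0, "ty": 0, "tz": -1, "rx": 0, "ry": 0, "rz": 0, "grip": -1},
  {"tx": 0, "ty": 0, "tz": -1, "rx": 0, "ry": 0, "rz": 0, "grip": -1},
  {"tx": 0, "ty": 0, "tz": -1, "rx": 0, "ry": 0, "rz": 0, "grip": -1},
  {"tx": 0, "ty": 0, "tz": -0.15, "rx": 0, "ry": 0, "rz": 0, "grip": -1},
  {"tx": 0, "ty": 0, "tz": 0, "rx": 0, "ry": 0, "rz": 0, "grip": -1},
])

```text
clock: 16.05
tcp_pos: [0.5097, -0.2856, 0.0937]
orientation: [2.26, 2.182, 0.0]
contact_force: [0.5, 0.3, 0.4]
grip_width: 0.0853
```

```bash
python3 - <<'E'
from bench import eyes
from h import *
st();a=eyes.grab_frame("scene");np.savez("scene10.npz",**a)
cv2.imwrite("pics/g14.png",cv2.resize(a["frame"][210:350,120:260],(600,600),interpolation=cv2.INTER_CUBIC))
f=load("top9.npz");print((ray(f,352.97,187.9,.110)*1000).round(1))
E
```

```text
t 16.05 tcp [ 509.7 -285.6   93.7] jaw deg -2.0 zaxis [ 2.e-04 -0.e+00 -1.e+00] F [0.5 0.3 0.4] M [ 0.01 -0.02  0.01] w 85.3 q [ 0.01  0.48  0.52  1.89 -0.31  0.84  0.65]
[590.7 -79.3 110. ]
```

View pics/g14.png

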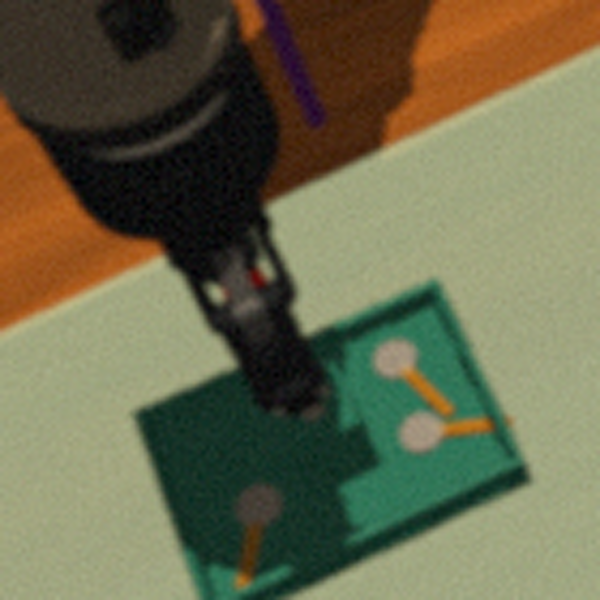

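drive_tool([
  {"tx": 0, "ty": 0, "tz": 0, "rx": 0, "ry": 0, "rz": 0, "grip": 1},
  {"tx": 0, "ty": 0, "tz": 0, "rx": 0, "ry": 0, "rz": 0, "grip": 1},
  {"tx": 0, "ty": 0, "tz": 0, "rx": 0, "ry": 0, "rz": 0, "grip": 1},
  {"tx": 0, "ty": 0, "tz": 0, "rx": 0, "ry": 0, "rz": 0, "grip": 1},
  {"tx": 0, "ty": 0, "tz": 0, "rx": 0, "ry": 0, "rz": 0, "grip": 1},
  {"tx": 0, "ty": 0, "tz": 0, "rx": 0, "ry": 0, "rz": 0, "grip": 1},
], grip_force=60)

```text
clock: 16.85
tcp_pos: [0.5093, -0.286, 0.0936]
orientation: [2.261, 2.181, 0.0]
contact_force: [-0.2, -0.4, 2.4]
grip_width: 0.0166
```

```bash
python3 - <<'E'
from bench import eyes
from h import *
st();a=eyes.grab_frame("scene");np.savez("scene11.npz",**a)
cv2.imwrite("pics/g15.png",cv2.resize(a["frame"][210:350,120:260],(600,600),interpolation=cv2.INTER_CUBIC))
E
```

```text
t 16.85 tcp [ 509.3 -286.    93.6] jaw deg -2.05 zaxis [ 2.e-04 -0.e+00 -1.e+00] F [-0.2 -0.4  2.4] M [0.03 0.28 0.03] w 16.6 q [ 0.01  0.48  0.52  1.89 -0.31  0.84  0.66]
```

View pics/g15.png

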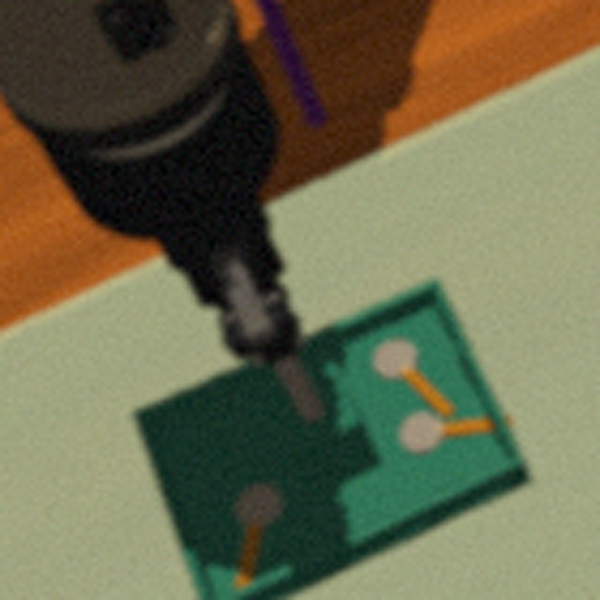

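drive_tool([
  {"tx": 0, "ty": 0, "tz": 0.4, "rx": 0, "ry": 0, "rz": 0, "grip": 1},
  {"tx": 0, "ty": 0, "tz": 0.8, "rx": 0, "ry": 0, "rz": 0, "grip": 1},
  {"tx": 0, "ty": 0, "tz": 1, "rx": 0, "ry": 0, "rz": 0, "grip": 1},
  {"tx": 0, "ty": 0, "tz": 1, "rx": 0, "ry": 0, "rz": 0, "grip": 1},
  {"tx": 0, "ty": 0, "tz": 1, "rx": 0, "ry": 0, "rz": 0, "grip": 1},
  {"tx": 0, "ty": 0, "tz": 1, "rx": 0, "ry": 0, "rz": 0, "grip": 1},
  {"tx": 0, "ty": 0, "tz": 0.8, "rx": 0, "ry": 0, "rz": 0, "grip": 1},
  {"tx": 0, "ty": 0, "tz": 0, "rx": 0, "ry": 0, "rz": 0, "grip": 1},
])

```text
clock: 17.9
tcp_pos: [0.5101, -0.2864, 0.215]
orientation: [2.259, 2.18, 0.002]
contact_force: [0.8, 0.3, -1.5]
grip_width: 0.0162
```

```bash
python3 - <<'E'
from bench import eyes
from h import *
st();a=eyes.grab_frame("scene");np.savez("scene12.npz",**a)
cv2.imwrite("pics/g16.png",cv2.resize(a["frame"][130:350,90:310],(600,600),interpolation=cv2.INTER_CUBIC))
E
```

```text
t 17.9 tcp [ 510.1 -286.4  215. ] jaw deg -2.04 zaxis [ 2.8e-03 -9.0e-04 -1.0e+00] F [ 0.8  0.3 -1.5] M [-0.   -0.03 -0.02] w 16.2 q [-0.05  0.34  0.58  1.78 -0.21  1.08  0.57]
```

View pics/g16.png

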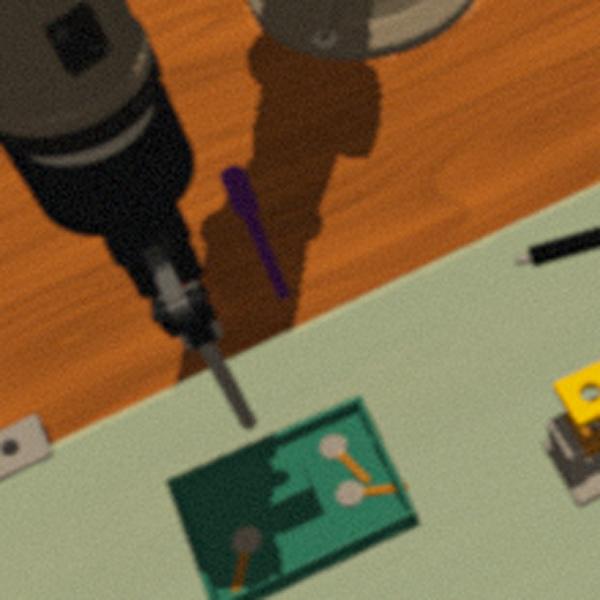

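drive_tool([
  {"tx": 0.366, "ty": 0.937, "tz": 0, "rx": 0, "ry": 0, "rz": 0, "grip": 1},
  {"tx": 0.366, "ty": 0.937, "tz": 0, "rx": 0, "ry": 0, "rz": 0, "grip": 1},
  {"tx": 0.366, "ty": 0.937, "tz": 0, "rx": 0, "ry": 0, "rz": 0, "grip": 1},
  {"tx": 0.366, "ty": 0.937, "tz": 0, "rx": 0, "ry": 0, "rz": 0, "grip": 1},
  {"tx": 0.366, "ty": 0.937, "tz": 0, "rx": 0, "ry": 0, "rz": 0, "grip": 1},
  {"tx": 0.366, "ty": 0.937, "tz": 0, "rx": 0, "ry": 0, "rz": 0, "grip": 1},
])

```text
clock: 18.7
tcp_pos: [0.5533, -0.1724, 0.2129]
orientation: [-2.26, -2.181, 0.001]
contact_force: [0.6, 0.9, -0.4]
grip_width: 0.0163
```

drive_tool([
  {"tx": 0.366, "ty": 0.937, "tz": 0, "rx": 0, "ry": 0, "rz": 0, "grip": 1},
  {"tx": 0.366, "ty": 0.937, "tz": 0, "rx": 0, "ry": 0, "rz": 0, "grip": 1},
  {"tx": 0.366, "ty": 0.937, "tz": 0, "rx": 0, "ry": 0, "rz": 0, "grip": 1},
  {"tx": 0.366, "ty": 0.937, "tz": 0, "rx": 0, "ry": 0, "rz": 0, "grip": 1},
  {"tx": 0.366, "ty": 0.937, "tz": 0, "rx": 0, "ry": 0, "rz": 0, "grip": 1},
  {"tx": 0, "ty": 0, "tz": 0, "rx": 0, "ry": 0, "rz": 0, "grip": 1},
  {"tx": 0, "ty": 0, "tz": 0, "rx": 0, "ry": 0, "rz": 0, "grip": 1},
])

```text
clock: 19.58
tcp_pos: [0.5895, -0.0806, 0.2134]
orientation: [2.261, 2.18, -0.001]
contact_force: [0.6, 1.0, -0.6]
grip_width: 0.0169
```

```bash
python3 - <<'E'
from bench import eyes
from h import *
st();a=eyes.grab_frame("scene");np.savez("scene13.npz",**a)
cv2.imwrite("pics/g17.png",cv2.resize(a["frame"][200:320,260:380],(600,600),interpolation=cv2.INTER_CUBIC))
b=eyes.grab_frame("top");np.savez("top13.npz",**b)
cv2.imwrite("pics/g18.png",cv2.resize(b["frame"][130:250,280:400],(600,600),interpolation=cv2.INTER_CUBIC))
st()
E
```

```text
t 19.57 tcp [589.5 -80.6 213.4] jaw deg -2.09 zaxis [-3.e-04 -6.e-04 -1.e+00] F [ 0.6  1.  -0.6] M [-0.07  0.01 -0.02] w 16.9 q [-0.37  0.35  0.51  1.76 -0.19  1.08  0.18]
t 19.68 tcp [589.4 -81.  213.5] jaw deg -2.14 zaxis [-1.e-04 -5.e-04 -1.e+00] F [ 0.1 -0.2 -0.9] M [-0.02 -0.05 -0.  ] w 16.2 q [-0.37  0.35  0.51  1.76 -0.19  1.08  0.18]
```

View pics/g17.png

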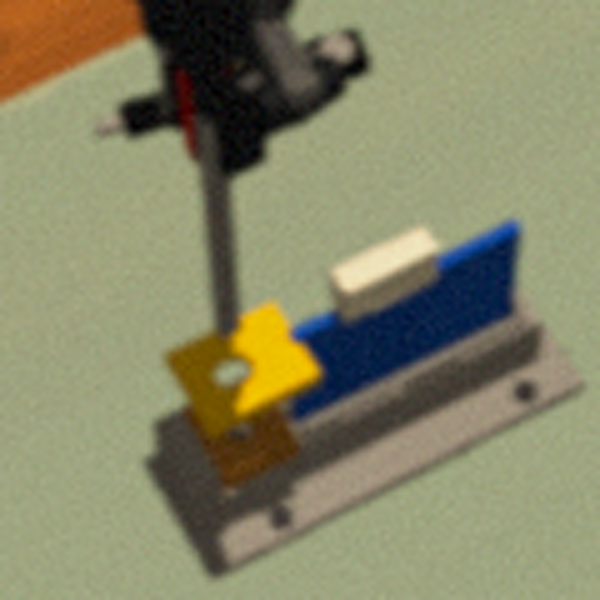

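View pics/g18.png

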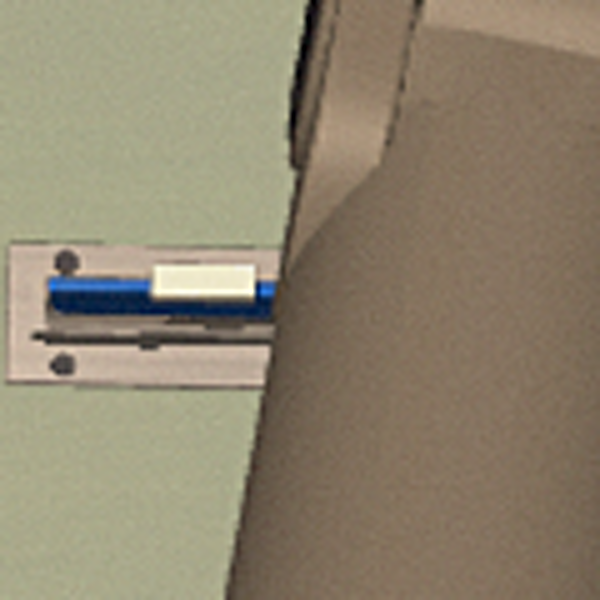

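```bash
python3 - <<'E'
from h import *
f=load("scene13.npz")
c=lambda u,v:(260+(u+.5)/5-.5,200+(v+.5)/5-.5)
print("foot",(ray(f,*c(228,328),.1348)*1000).round(1),"axis at z=.22 guess")
print("ear hole",(ray(f,*c(232,374),.110)*1000).round(1))
T=f["T"];Z=f["range_z"]
for v in range(232,268,3):
    row=Z[v,295:318]; k=[(u,) for u in range(295,318) if 0<Z[v,u]<.93]
    us=np.array([u[0] for u in k]); 
    if len(us): 
        d=np.median(Z[v,us])+.004; u=us.mean(); print(v,us.min(),us.max(),(T[:3,:3]@[(u-f["cx"])/f["fx"]*d,(v-f["cy"])/f["fy"]*d,d]+T[:3,3]).round(4))
cv2.imwrite("pics/g19.png",cv2.resize(f["frame"][215:305,285:335],None,fx=10,fy=6.6,interpolation=cv2.INTER_CUBIC))
E
```

```text
foot [588.1 -81.8 134.8] axis at z=.22 guess
ear hole [592.4 -83.9 110. ]
232 300 312 [ 0.6063 -0.0844  0.2617]
235 301 306 [ 0.6042 -0.0882  0.2538]
238 301 306 [ 0.5913 -0.0822  0.2252]
241 301 306 [ 0.5919 -0.083   0.218 ]
244 301 306 [ 0.5918 -0.0834  0.2092]
247 302 306 [ 0.5918 -0.083   0.1999]
250 302 307 [ 0.5916 -0.0824  0.1899]
253 302 307 [ 0.5915 -0.0828  0.1808]
256 302 307 [ 0.5919 -0.0835  0.1723]
259 303 307 [ 0.5916 -0.0829  0.1615]
262 303 316 [ 0.5716 -0.0641  0.1081]
265 303 317 [ 0.578  -0.0669  0.1086]
```

View pics/g19.png

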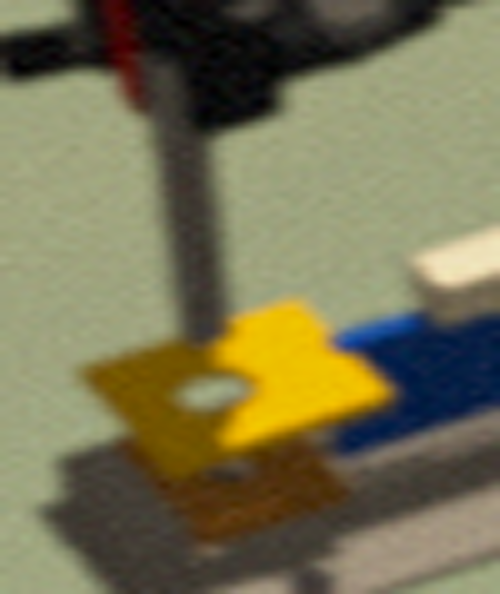

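drive_tool([
  {"tx": 0.02, "ty": 0, "tz": -0.5, "rx": 0, "ry": 0, "rz": 0, "grip": 1},
  {"tx": 0, "ty": 0, "tz": -0.5, "rx": 0, "ry": 0, "rz": 0, "grip": 1},
  {"tx": 0, "ty": 0, "tz": -0.25, "rx": 0, "ry": 0, "rz": 0, "grip": 1},
  {"tx": 0, "ty": 0, "tz": -0.25, "rx": 0, "ry": 0, "rz": 0, "grip": 1},
])

```text
clock: 20.18
tcp_pos: [0.5901, -0.0798, 0.1829]
orientation: [-2.261, -2.181, 0.0]
contact_force: [-0.2, -0.1, -0.5]
grip_width: 0.0164
```

```bash
python3 - <<'E'
from bench import eyes
from h import *
st();a=eyes.grab_frame("scene");np.savez("scene14.npz",**a)
cv2.imwrite("pics/g20.png",cv2.resize(a["frame"][215:305,285:335],None,fx=10,fy=6.6,interpolation=cv2.INTER_CUBIC))
E
```

```text
t 20.18 tcp [590.1 -79.8 182.9] jaw deg -2.05 zaxis [-3.e-04 -1.e-04 -1.e+00] F [-0.2 -0.1 -0.5] M [ 0.02  0.04 -0.02] w 16.4 q [-0.35  0.38  0.5   1.79 -0.21  1.02  0.19]
```

View pics/g20.png

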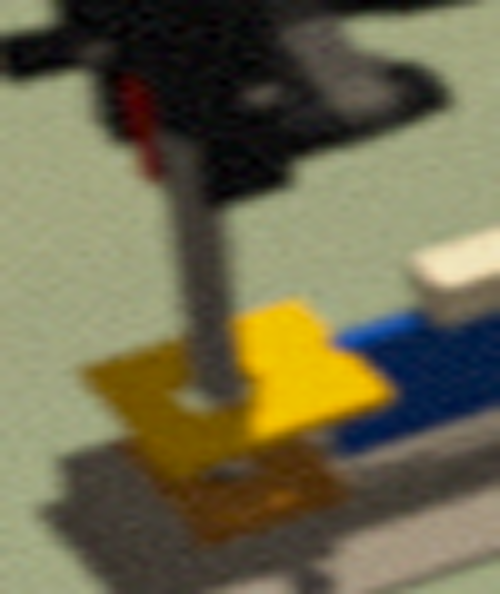

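drive_tool([
  {"tx": 0, "ty": -0.03, "tz": -0.25, "rx": 0, "ry": 0, "rz": 0, "grip": 1},
  {"tx": 0, "ty": 0, "tz": -0.25, "rx": 0, "ry": 0, "rz": 0, "grip": 1},
  {"tx": 0, "ty": 0, "tz": -0.25, "rx": 0, "ry": 0, "rz": 0, "grip": 1},
  {"tx": 0, "ty": 0, "tz": -0.25, "rx": 0, "ry": 0, "rz": 0, "grip": 1},
])

```text
clock: 20.72
tcp_pos: [0.5902, -0.0803, 0.1631]
orientation: [-2.261, -2.181, -0.0]
contact_force: [0.1, -0.1, -1.1]
grip_width: 0.0166
```

drive_tool([
  {"tx": 0, "ty": 0, "tz": -0.25, "rx": 0, "ry": 0, "rz": 0, "grip": 1},
  {"tx": 0, "ty": 0, "tz": -0.25, "rx": 0, "ry": 0, "rz": 0, "grip": 1},
  {"tx": 0, "ty": 0, "tz": 0, "rx": 0, "ry": 0, "rz": 0, "grip": 1},
])

```text
clock: 21.1
tcp_pos: [0.5899, -0.0803, 0.1529]
orientation: [-2.26, -2.181, 0.001]
contact_force: [-0.1, -0.0, -1.0]
grip_width: 0.0163
```

```bash
python3 - <<'E'
from bench import eyes
from h import *
st();a=eyes.grab_frame("scene");np.savez("scene15.npz",**a)
cv2.imwrite("pics/g21.png",cv2.resize(a["frame"][215:305,285:335],None,fx=10,fy=6.6,interpolation=cv2.INTER_CUBIC))
E
```

```text
t 21.1 tcp [589.9 -80.3 152.9] jaw deg -2.04 zaxis [-8.e-04 -0.e+00 -1.e+00] F [-0.1 -0.  -1. ] M [0.02 0.05 0.02] w 16.3 q [-0.34  0.42  0.49  1.82 -0.23  0.96  0.21]
```

View pics/g21.png

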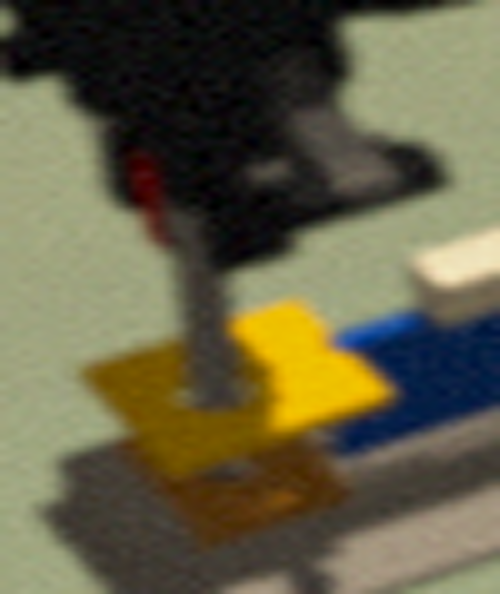

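drive_tool([
  {"tx": 0, "ty": 0, "tz": -0.2, "rx": 0, "ry": 0, "rz": 0, "grip": 1},
  {"tx": 0, "ty": 0, "tz": -0.2, "rx": 0, "ry": 0, "rz": 0, "grip": 1},
  {"tx": 0, "ty": 0, "tz": -0.15, "rx": 0, "ry": 0, "rz": 0, "grip": 1},
])

```text
clock: 21.52
tcp_pos: [0.5901, -0.0803, 0.1421]
orientation: [-2.261, -2.181, 0.0]
contact_force: [-0.7, 0.9, -1.8]
grip_width: 0.0164
```

drive_tool([
  {"tx": 0, "ty": 0, "tz": -0.15, "rx": 0, "ry": 0, "rz": 0, "grip": 1},
  {"tx": 0, "ty": 0, "tz": -0.15, "rx": 0, "ry": 0, "rz": 0, "grip": 1},
  {"tx": 0, "ty": 0, "tz": 0, "rx": 0, "ry": 0, "rz": 0, "grip": 1},
])

```text
clock: 21.9
tcp_pos: [0.59, -0.0803, 0.1361]
orientation: [-2.26, -2.181, 0.001]
contact_force: [0.0, 0.8, 0.1]
grip_width: 0.0164
```

```bash
python3 -c "
from h import *;st()"
```

```text
t 21.9 tcp [590.  -80.3 136.1] jaw deg -2.04 zaxis [-4.e-04 -0.e+00 -1.e+00] F [0.  0.8 0.1] M [ 0.   -0.01 -0.  ] w 16.4 q [-0.33  0.44  0.48  1.83 -0.25  0.93  0.22]
```

drive_tool([
  {"tx": 0, "ty": 0, "tz": -0.25, "rx": 0, "ry": 0, "rz": 0, "grip": 1},
  {"tx": 0, "ty": 0, "tz": -0.25, "rx": 0, "ry": 0, "rz": 0, "grip": 1},
  {"tx": 0, "ty": 0, "tz": -0.25, "rx": 0, "ry": 0, "rz": 0, "grip": 1},
  {"tx": 0, "ty": 0, "tz": -0.25, "rx": 0, "ry": 0, "rz": 0, "grip": 1},
  {"tx": 0, "ty": 0, "tz": -0.15, "rx": 0, "ry": 0, "rz": 0, "grip": 1},
  {"tx": 0, "ty": 0, "tz": 0, "rx": 0, "ry": 0, "rz": 0, "grip": 1},
  {"tx": 0, "ty": 0, "tz": 0, "rx": 0, "ry": 0, "rz": 0, "grip": 1},
])

```text
clock: 22.78
tcp_pos: [0.5903, -0.0804, 0.1135]
orientation: [2.261, 2.181, 0.0]
contact_force: [0.2, 0.8, -0.4]
grip_width: 0.0164
```

```bash
python3 - <<'E'
from bench import eyes
from h import *
st();a=eyes.grab_frame("scene");np.savez("scene16.npz",**a)
b=eyes.grab_frame("top");np.savez("top16.npz",**b)
cv2.imwrite("pics/g22.png",cv2.resize(a["frame"][210:320,275:385],(600,600),interpolation=cv2.INTER_CUBIC)); st()
cv2.imwrite("pics/g23.png",b["frame"])
E
python3 ear.py scene16.npz .110
```

```text
t 22.77 tcp [590.3 -80.4 113.5] jaw deg -2.04 zaxis [ 3.e-04 -0.e+00 -1.e+00] F [ 0.2  0.8 -0.4] M [-0.    0.01  0.  ] w 16.4 q [-0.32  0.47  0.47  1.85 -0.26  0.89  0.23]
t 22.88 tcp [590.4 -80.4 113.6] jaw deg -2.04 zaxis [ 4.e-04  0.e+00 -1.e+00] F [-0.5 -0.7 -0.5] M [-0.03  0.01 -0.  ] w 17.1 q [-0.32  0.47  0.47  1.85 -0.26  0.89  0.23]
ear px [294 264  30  23 341] zmed 0.1105
tilt dz/dx,dz/dy [-0.03   0.004  0.11 ]
rect [593.  -78.6] [47.1 38.3] 87.4 mean [595.9 -81.2]
```

View pics/g22.png

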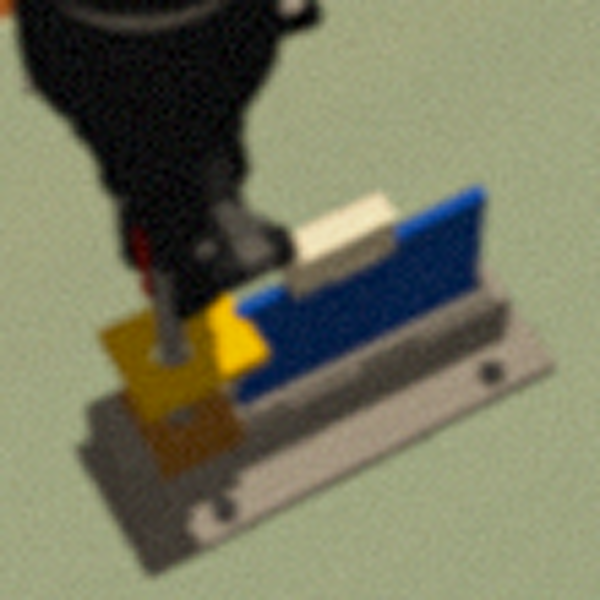

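View pics/g23.png

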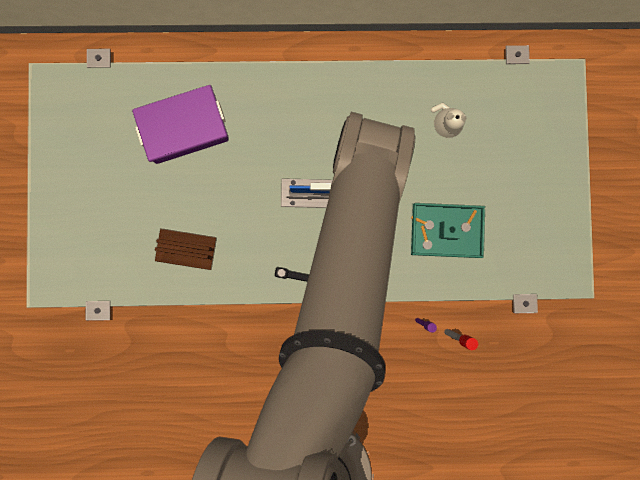

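```bash
python3 - <<'E'
from h import *
f=load("scene13.npz");Ti=np.linalg.inv(f["T"])
for z in (.128,.132,.135,.138,.142,.150):
    q=Ti[:3,:3]@np.array([.5917,-.083,z])+Ti[:3,3]; print(z,f["fx"]*q[0]/q[2]+f["cx"],f["fy"]*q[1]/q[2]+f["cy"])
print([ (v,f["frame"][v,303:307].mean(0).round()) for v in range(260,272)])
f=load("scene16.npz");g=load("scene13.npz")
for h,n in((f,16),(g,13)):
    hsv=cv2.cvtColor(h["frame"],cv2.COLOR_BGR2HSV);m=((hsv[...,0]<6)|(hsv[...,0]>174))&(hsv[...,1]>150)&(hsv[...,2]>50);m[:,:285]=0;m[:,340:]=0;m[:200]=0;m[300:]=0
    v,u=np.nonzero(m);Z=h["range_z"][v,u];P=np.stack([(u-h["cx"])/h["fx"]*Z,(v-h["cy"])/h["fy"]*Z,Z],1)@h["T"][:3,:3].T+h["T"][:3,3]
    print(n,len(u),"red z",P[:,2].min().round(4),P[:,2].max().round(4))
E
```

```text
0.128 305.8028350580872 268.90212452756737
0.132 305.7065367573378 267.7622934810332
0.135 305.63381436736074 266.90151777441275
0.138 305.5606603223134 266.0356327995421
0.142 305.46244346312454 264.8730928115533
0.15 305.26364980329697 262.52007948149253
[(260, array([53., 64., 68.])), (261, array([52., 62., 66.])), (262, array([54., 64., 70.])), (263, array([56., 68., 72.])), (264, array([57., 66., 71.])), (265, array([56., 68., 75.])), (266, array([43., 76., 92.])), (267, array([ 26.,  88., 117.])), (268, array([  1.,  92., 127.])), (269, array([  0.,  95., 130.])), (270, array([  0.,  92., 124.])), (271, array([ 15.,  90., 116.]))]
16 13 red z 0.1565 0.1861
13 29 red z 0.2561 0.2909
```

The pin is through the ear and bushing with no contact load. The foot is at about 25–29 mm in the bracket frame (allowed 11–40), so I'm handing in.

```bash
python3 - <<'E'
from bench import workorder
print(workorder.hand_in())
from h import *; st()
E
```

```text
the job is handed in; nothing more can be done
None
the job is handed in; nothing more can be done
```

The blue panel is down in the bracket's slot and released. The red-headed pin from the key tray is threaded down through the ear and bushing, and the gripper is still holding it there. I handed the job in at about 23 s of the 66 s allowed; it gave no verdict.

**Missed first grasp:** The first close on the panel's grip strip caught nothing. The real fingertips sit about 38 mm above the reported tool point, so I corrected for that by camera depth. Nothing was disturbed, and the second close held.

**Last checks:**
- **Panel:** The ear top is at 110 mm, the height for fully down. It may lean about 0.03 rad, against a limit of 0.08. The two cameras disagree by 2–3 mm sideways on the ear's position, which is within the limits.
- **Pin:** It measured vertical before it went in, and I saw no contact forces while lowering it. Its foot works out at 25–29 mm above the glass (allowed 11–40). That comes from tool height and depth readings, because the foot below the bushing is hidden from both cameras.
- **Other items:** The lunch box and cat show no movement in the last top picture. The tyre gauge is partly hidden by the arm there, but what shows of it is in place.

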